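# Burnish the curved bracket seams with the stylus from the spring-lidded chest

## Task

Open the blue chest by lifting its lid until the springs hold it open by themselves, take out the stylus, and with its pin in the groove slowly push the brass burnishing shoe along the curved seam of every bracket on the bench, from the left end right up against the red end, no faster than about 3 cm per second. Then stand the stylus back on its pin and heel on the chest floor and shut the lid. Touch the brackets with the stylus only, and leave the tin and the green bar where they are.

Things in the scene. Friction and masses are not known exactly. Their poses are not given: they have to be found in the camera images.
- chest: blue chest fixed to the bench, 180 mm (x) x 210 mm (y), walls 8 mm thick and 75 mm high, inner floor 8 mm above the bench. Origin: centre of its underside, z up, -x is the front (towards the robot), the lid is hinged at the +x rim
- chest_lid (a joint): lid angle, rad: 0 shut, 1.75 fully open (leaning back a little past upright). Below about 0.6 rad it falls shut by its weight, above about 0.7 the hinge springs carry it fully open and hold it there; about 3 N at the bar moves it either way
- lid_bar (a point): middle of the lid's steel handle bar: round, 12 mm thick, 90 mm long along the chest's y axis, 50 mm in front of the lid's front edge and level with the 10 mm thick lid plate; it swings with the lid on a radius of 232 mm about the hinge. Shut, it is 81 mm above the bench. Axes turn with the lid
- lid_hinge (a point): point on the lid's hinge line (along the chest's y axis), at the middle of the back rim, 75 mm above the bench
- stylus: offset stylus, 120 g: wooden handle, brass nose, a steel pin (8 mm, ball end) pointing down near the nose and a heavy heel plate (64 mm wide, 20 long, 8 thick) under the other end; stands on pin and heel. Origin: lowest point of the pin; x along the handle to the nose, z up. Handle: x -77 to 17, z 34 to 58 mm, 20 mm wide; heel at x -68 mm, underside level with the pin's end
- stylus_grip (a point): best grasp point on the stylus handle, at x -35, z 46 mm of the stylus; grasp across the 20 mm width (its y). At the start it stands in the chest, nose roughly to the chest's +x. In a seam keep the nose pointing about to the bracket's +x, so that the heel, level with the pin's end, hangs outside the bulge and clear of the bracket
- tin: bystander: small round tin of paste, 65 mm wide, 28 mm high, origin under its centre
- green_bar: bystander: bar of green polishing compound, 35 x 60 x 33 mm, origin under its centre
- bracket_a: bracket a (all alike): curved aluminium channel with a red stop block at one end, on a dark steel base 84 x 130 x 6 mm; 3 kg, stands firm on the bench. Origin: on the bench, under the seam's centre of curvature; z up; the curve bulges to its -x (about towards the robot). The seam's points are (-0.060 cos a, -0.060 sin a), a from -1.05 (left end, +y) to 1.05 rad (red end, -y). None if absent
- seam_a (a point): middle (a = 0) of bracket a's seam, on the groove floor, 16 mm above the bench; axes as the bracket's. The groove is 14 mm wide and 12 mm deep (rims 28 mm above the bench), closed at both ends, its walls 9 mm thick. None if absent
- shoe_a (a joint): bracket a's brass shoe, rad along the seam: its centre is at a = value - 0.60; 0 left, 1.50 hard against the red end (0.1 rad = 6 mm). 14 mm long, 12 wide, top 3 mm below the rims; captive, stays where left. Starts near the left with 20 mm or more of empty groove behind it for the pin, which pushes it. Resists about 1.5 N plus 1.4 N per cm/s. None if absent
- bracket_b: bracket b (all alike): curved aluminium channel with a red stop block at one end, on a dark steel base 84 x 130 x 6 mm; 3 kg, stands firm on the bench. Origin: on the bench, under the seam's centre of curvature; z up; the curve bulges to its -x (about towards the robot). The seam's points are (-0.060 cos a, -0.060 sin a), a from -1.05 (left end, +y) to 1.05 rad (red end, -y). None if absent
- seam_b (a point): middle (a = 0) of bracket b's seam, on the groove floor, 16 mm above the bench; axes as the bracket's. The groove is 14 mm wide and 12 mm deep (rims 28 mm above the bench), closed at both ends, its walls 9 mm thick. None if absent
- shoe_b (a joint): bracket b's brass shoe, rad along the seam: its centre is at a = value - 0.60; 0 left, 1.50 hard against the red end (0.1 rad = 6 mm). 14 mm long, 12 wide, top 3 mm below the rims; captive, stays where left. Starts near the left with 20 mm or more of empty groove behind it for the pin, which pushes it. Resists about 1.5 N plus 1.4 N per cm/s. None if absent
- bracket_c: bracket c (all alike): curved aluminium channel with a red stop block at one end, on a dark steel base 84 x 130 x 6 mm; 3 kg, stands firm on the bench. Origin: on the bench, under the seam's centre of curvature; z up; the curve bulges to its -x (about towards the robot). The seam's points are (-0.060 cos a, -0.060 sin a), a from -1.05 (left end, +y) to 1.05 rad (red end, -y). None if absent
- seam_c (a point): middle (a = 0) of bracket c's seam, on the groove floor, 16 mm above the bench; axes as the bracket's. The groove is 14 mm wide and 12 mm deep (rims 28 mm above the bench), closed at both ends, its walls 9 mm thick. None if absent
- shoe_c (a joint): bracket c's brass shoe, rad along the seam: its centre is at a = value - 0.60; 0 left, 1.50 hard against the red end (0.1 rad = 6 mm). 14 mm long, 12 wide, top 3 mm below the rims; captive, stays where left. Starts near the left with 20 mm or more of empty groove behind it for the pin, which pushes it. Resists about 1.5 N plus 1.4 N per cm/s. None if absent
Not all that is in view belongs to the job. Leave any orange look-alike of the bracket_b alone.

How it is judged:
By the outcome, as a careful person would: the job done as asked, in the order asked, and still so for the second after the job is handed in, with the robot touching nothing.
Of bracket_a, bracket_b, bracket_c only 2 to 3 are there at a start; the rules pass over those that are not, and their reading is None.
At some moment in a run one of stylus may be knocked a few centimetres aside while the robot is not near it.
Once in a run the grip may slacken for a moment while it holds something.
It also fails if it takes over 210 s, if anything falls off the work surface, if the arm or the gripper's body presses on something with over 40 N, if the wrist force passes 120 N, or if a joint passes its speed limit or range.

## Robot

A 6-joint arm with a two-finger parallel gripper is mounted at the origin on a cart in front of the work surface, level with it; the furniture and walls round the work are solid. World frame = base frame: x ahead of the robot, y to its left, z up, the work surface at z = 0. Lengths are in m, angles in degrees, forces in N, time in s.
With the tool pointing down it reaches from about 0.3 to 0.75 m from the base axis. Payload 8.5 kg.
Tool frame: the origin (TCP) lies at the very end of the fingers, on their centre line; the grasp point (between the pads) lies 19 mm behind it; z points along the fingers, y is the line along which they close (so a half turn about z gives the same grasp; the last joint's range is limited). The gripper opens to 85 mm and grips with 20 to 120 N. Pads are 22 mm wide; open, the fingers measure 114 mm over their backs; the gripper's body (76 mm by 85 mm) begins 54 mm behind the grasp point. The pads swing forward as they close: fully open they stand 13 mm farther back than shut.
Start: joints at [54.815, 21.807, 74.336, -0, 83.858, -12.336], TCP at [0.214, 0.507, 0.21] pointing down, gripper open.
Joint ranges: [-178.18, 178.18], [-50.72, 133.34], [12.68, 142.11], [-81.47, 261.47], [9.98, 163.14], [-165.26, 165.26]. Speed limits (degrees/s): [136.94, 136.94, 180, 180, 180, 180].

## Interface

Orientations are given as a 3x3 rotation matrix whose columns are the frame's x, y, z axes.
In Python, from rig import env gives the robot as it stands.
- The arm moves only by the tool move_arm, never from a script. Its argument "plan" is a list of rows, each a list of 7 numbers: the turn, a rotation vector about the tool's x, y, z in degrees, then the shift along the tool's x, y, z in cm, then the gripper command: -1 is shut, 1 is fully open, values between are in proportion. In form: [[ax, ay, az, tx, ty, tz, jaw], ...]. A call has 1 to 5 rows; each row is the pose to reach, as a shift and turn from the pose commanded when the call began, along the tool's axes at that moment; what a row does not reach only later rows make up. A row lasts 1/10 s, in which the tool goes at most 50 mm and 8.59 degrees, less where a joint would pass 70% of its speed; a pose out of reach is approached as far as the arm can. A call with a gripper value outside its range is refused whole. The fingers move at their own pace and stop on an object; "squeeze" is the grip in N (left out, the last holds). Time passes only in rows, so rows that repeat a pose let the fingers close. It gives the time, the measured TCP pose, the force, the opening and the grip force at its end, in the units of the state.
- env.observe(): the state, without advancing time (a new reading comes with each control period).
- env.get_image(name): name is "scene" or "top" or "wrist"; returns a dict with "color" (400x640x3 uint8, red, green, blue), "fov_y" (degrees; the focal length in pixels is half the picture's height over the tangent of half this angle, whatever the lens; pixels are square), "cx", "cy" (the principal point, pixels), "distortion" ([k1, k2, p1, p2, k3] as OpenCV has them; the pictures are not rectified), "R" (3x3) and "t" (3): a world point X has camera coordinates R X + t. Camera axes: x right, y down, z forward; pixel columns grow to the right and rows downward; lengths in m; the calibration is good to about 2 mm. A picture is of the moment at which its call begins. There is no depth.
- env.close_job(): hands the job in; it is judged then, once.
Trained networks look in a picture, given as the dict that the camera call returned (one of the last four; its "shot" number tells which), for a name from the list of things; names that differ only in an ending like _2 or _b are one class to them, and where a whole thing is asked for, a point or a joint stands for the part that bears it (a point fixed in the world has none). Each returns a list of dicts, best first, with "conf" (0 to 1); they miss things now and then, are a little off and sometimes report something else, mostly with a low value. They report only what shows in the picture. A call takes as long as a camera call. They do not tell look-alikes from the thing itself.
- env.outline_of(target, picture): "mask" (400x640 bool, what is visible of it) and "bbox" ([centre column, centre row, width, height] in pixels, round what is visible of it).
- env.tip_of(target, picture): "pixel" ([column, row] in pixels: a listed point, or the origin of a listed thing).
The state is a dict: "time_s": time; "q": joint angles; "qvel": joint speeds; "joint_efforts": joint torques, N m; "position": TCP position; "tool_rot": TCP orientation; "ft_force": force on the tool from outside, world axes, zero at the start; "wrist_torque": the same for the moment, N m; "grip_width": finger opening in m; "gripper_force": force on a finger pad.
Only numpy, scipy, OpenCV 4.12 (cv2) and the standard library are available. Lean on these libraries where they do the work, as an engineer would, in place of code of your own. Each camera call takes 0.05 s, during which the arm holds its last target. There are 200 camera calls.

## Working session

There is one attempt and no reset: what is moved stays moved. The work goes in short steps, Python scripts to look and compute and a tool call to move; the robot and the scene stay as the last step left them, time stands still between calls to the robot, and variables do not carry over. Pictures are saved under pics/ and viewed, at most 14 in all, crops included, and the job is handed in when it is done.

Besides the shell and the picture viewer there is one more tool, called after "Call:" as name(argument=value, ...) on one line, values as JSON. move_arm: Moves the arm, as the interface text tells. Its arguments: {"type":"object","properties":{"plan":{"type":"array"},"squeeze":{"type":"number"}},"required":["plan"]}

```bash
ls; mkdir -p pics; cat > h.py <<'E'
import numpy as np, cv2
from rig import env
def K(p):
    f=200/np.tan(np.radians(p['fov_y'])/2)
    return np.array([[f,0,p['cx']],[0,f,p['cy']],[0,0,1.]])
def ray(p,px):
    u=cv2.undistortPoints(np.array([[px]],float),K(p),np.array(p['distortion'],float))[0,0]
    R=np.array(p['R']);t=np.array(p['t'])
    d=R.T@np.array([u[0],u[1],1]);return -R.T@t,d/np.linalg.norm(d)
def atz(p,px,z):
    o,d=ray(p,px);return o+d*(z-o[2])/d[2]
def tri(obs):
    A=0;b=0
    for p,px in obs:
        o,d=ray(p,px);P=np.eye(3)-np.outer(d,d);A=A+P;b=b+P@o
    x=np.linalg.solve(A,b)
    res=[np.linalg.norm((np.eye(3)-np.outer(d,d))@(x-o))*1000 for o,d in [ray(p,px) for p,px in obs]]
    return x,res
def proj(p,X):
    R=np.array(p['R']);return cv2.projectPoints(np.array(X,float).reshape(-1,3),cv2.Rodrigues(R)[0],np.array(p['t'],float),K(p),np.array(p['distortion'],float))[0][:,0]
def save(p,n,pts=None):
    im=p['color'][:,:,::-1].copy()
    if pts is not None:
        for q in pts: cv2.circle(im,tuple(int(round(v)) for v in q),2,(255,0,255),-1)
    cv2.imwrite('pics/'+n,im)
E
python3 - <<'E'
from h import *
np.set_printoptions(precision=4,suppress=True)
ps={n:env.get_image(n) for n in('scene','top','wrist')}
import numpy as np
for n,p in ps.items():
    save(p,n+'0.png'); print(n,p['shot'],p['fov_y'],-np.array(p['R']).T@np.array(p['t']))
    for t in('stylus_grip','stylus','seam_a','bracket_a','lid_bar','lid_hinge','chest','tin','green_bar','shoe_a'):
        print(' ',t,[(np.round(d['pixel'],1).tolist(),round(d['conf'],2)) for d in env.tip_of(t,p)[:5]])
s=env.observe();print(s['time_s'],s['position'],s['tool_rot'])
E
```

```text
pics
scene 1 42.4188933202528 [-0.4155 -0.6454  1.1338]
  stylus_grip []
  stylus []
  seam_a [([211.0, 173.1], 0.95), ([258.3, 191.4], 0.88), ([306.7, 208.5], 0.76)]
  bracket_a [([266.3, 190.8], 0.93), ([227.9, 167.8], 0.88), ([318.9, 199.1], 0.81)]
  lid_bar [([349.0, 254.9], 0.68)]
  lid_hinge [([384.7, 206.1], 0.97)]
  chest [([368.5, 242.2], 0.64)]
  tin [([299.4, 170.3], 0.67)]
  green_bar [([454.0, 261.9], 0.67), ([346.4, 253.7], 0.22)]Traceback (most recent call last):
  File "<stdin>", line 8, in <module>
ValueError: it knows: bracket, chest, green_bar, lid_bar, lid_hinge, seam, stylus, stylus_grip, tin
```

```bash

python3 - <<'E'
from h import *
np.set_printoptions(precision=4,suppress=True)
ps={n:env.get_image(n) for n in('scene','top')}
D={}
for n,p in ps.items():
    save(p,n+'0.png'); print(n,p['shot'],p['fov_y'],-np.array(p['R']).T@np.array(p['t']))
    for t,z in(('seam_a',.016),('bracket_a',0),('lid_bar',.081),('lid_hinge',.075),('chest',0),('tin',0),('green_bar',0)):
        r=env.tip_of(t,p)[:5]
        print(' ',t,[(np.round(d['pixel'],1).tolist(),round(d['conf'],2),atz(p,d['pixel'],z).round(4)[:2]) for d in r])
s=env.observe();print(s['time_s'],s['position'],np.array(s['tool_rot']))
a,b=[cv2.imread(f'pics/{n}0.png') for n in('scene','top')]
E
```

```text
scene 4 42.4188933202528 [-0.4155 -0.6454  1.1338]
  seam_a [([216.3, 172.8], 0.85, array([0.4773, 0.3721])), ([255.4, 192.2], 0.85, array([0.4797, 0.2049])), ([309.2, 209.4], 0.81, array([0.5163, 0.0189]))]
  bracket_a [([316.9, 201.1], 0.85, array([0.5749, 0.0306])), ([264.3, 189.3], 0.77, array([0.5203, 0.2025])), ([225.3, 166.5], 0.74, array([0.5327, 0.3847]))]
  lid_bar [([344.6, 255.3], 0.68, array([ 0.3745, -0.1991]))]
  lid_hinge [([384.9, 204.7], 0.73, array([ 0.615 , -0.1874]))]
  chest [([365.9, 243.5], 0.71, array([ 0.5103, -0.1912]))]
  tin [([299.8, 169.0], 0.64, array([0.6717, 0.1699]))]
  green_bar [([455.5, 259.7], 0.86, array([ 0.6071, -0.4333]))]
top 5 51.91890799408147 [ 0.4688 -0.017   1.3188]
  seam_a [([194.9, 211.0], 0.96, array([0.4878, 0.3856])), ([250.5, 216.9], 0.86, array([0.4736, 0.2058])), ([309.1, 204.6], 0.71, array([0.5171, 0.0206]))]
  bracket_a [([254.1, 203.0], 0.9, array([0.5186, 0.1983])), ([199.2, 195.2], 0.85, array([0.5396, 0.3785])), ([306.0, 185.8], 0.76, array([0.578 , 0.0326]))]
  lid_bar [([382.7, 255.4], 0.91, array([ 0.367, -0.206]))]
  lid_hinge [([379.0, 178.8], 0.73, array([ 0.5984, -0.1921]))]
  chest [([378.7, 204.0], 0.72, array([ 0.5247, -0.2028]))]
  tin [([267.1, 159.8], 0.66, array([0.6596, 0.1609]))]
  green_bar [([447.7, 180.1], 0.52, array([ 0.6075, -0.4281]))]
1.4 [0.2135 0.5068 0.2097] [[-0.9215  0.3883 -0.    ]
 [ 0.3883  0.9215 -0.    ]
 [ 0.     -0.     -1.    ]]
```

View pics/top0.png

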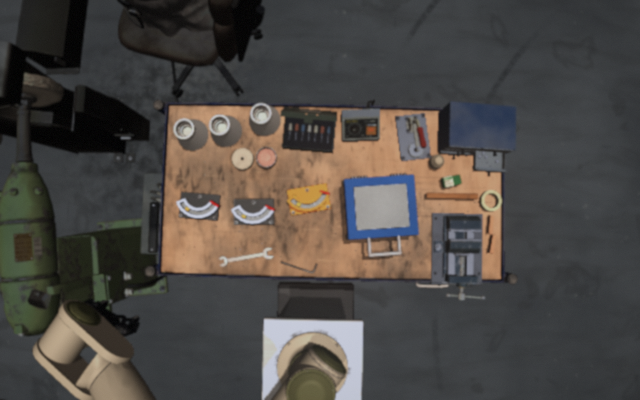

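View pics/scene0.png

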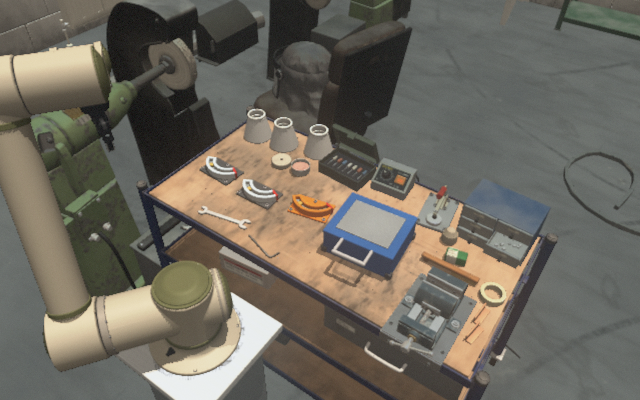

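```bash
cat >> h.py <<'E'
from scipy.spatial.transform import Rotation as Ro
def down(yaw,tilt=0):
    """tool x at heading yaw deg (level) when tilt=0; tilt deg turns tool about its y"""
    c,s=np.cos(np.radians(yaw)),np.sin(np.radians(yaw))
    R=np.array([[c,s,0],[s,-c,0],[0,0,-1.]])
    return R@Ro.from_euler('y',tilt,degrees=True).as_matrix()
def rel(p0,R0,p,R):
    return np.r_[Ro.from_matrix(R0.T@R).as_rotvec(degrees=True),R0.T@(np.array(p)-p0)*100]
def plan(*wps,start=None):
    s=env.observe();p0,R0=(np.array(s['position']),np.array(s['tool_rot'])) if start is None else start
    for p,R in wps:
        r=rel(p0,R0,p,R);print(np.round(r,1).tolist(),'| dist cm %.1f ang %.1f'%(np.linalg.norm(r[3:]),np.linalg.norm(r[:3])));p0,R0=np.array(p),R
E
python3 - <<'E'
from h import *
np.set_printoptions(precision=4,suppress=True)
p=env.get_image('wrist');s=env.observe();R=np.array(s['tool_rot'])
c=-np.array(p['R']).T@np.array(p['t'])
print('cam in tool',R.T@(c-s['position']),'cam z in tool',R.T@np.array(p['R'])[2],'x',R.T@np.array(p['R'])[0],p['fov_y'])
plan(([.36,.30,.32],down(180)),([.36,.18,.32],down(180)))
E
```

```text
cam in tool [ 0.0717  0.0007 -0.1643] cam z in tool [-0.2834  0.001   0.959 ] x [ 0.0009  1.     -0.0008] 71.85270513376145
[0.0, 0.0, -22.8, -21.5, -13.4, -11.0] | dist cm 27.6 ang 22.8
[0.0, 0.0, 0.0, -0.0, -12.0, 0.0] | dist cm 12.0 ang 0.0
```

Call:
move_arm(plan=[[0,0,-22.8,-21.5,-13.4,-11,-1],[0,0,-22.8,-21.5,-13.4,-11,-1],[0,0,-22.8,-21.5,-13.4,-11,-1],[0,0,-22.8,-21.5,-13.4,-11,-1],[0,0,-22.8,-21.5,-13.4,-11,-1]])

```text
time_s: 1.95
position: [0.3429, 0.3229, 0.3076]
tool_rot: [[-1.0, 0.0, 0.0], [0.0, 1.0, 0.0], [-0.0, 0.0, -1.0]]
ft_force: [0.3, 0.3, 0.6]
grip_width: 0.0124
gripper_force: 0.0
```

```bash

python3 - <<'E'
from h import *
np.set_printoptions(precision=4,suppress=True)
p=env.get_image('wrist');save(p,'w1.png')
for t,z in(('seam_a',.016),('bracket_a',0)):
    print(t,[(np.round(d['pixel'],1).tolist(),round(d['conf'],2),atz(p,d['pixel'],z).round(4)[:2]) for d in env.tip_of(t,p)[:5]])
s=env.observe();print(s['time_s'],s['position'],s['grip_width']);print(np.array(s['tool_rot']))
plan(([.36,.18,.32],down(180)))
E
```

```text
seam_a [([247.8, 238.7], 0.79, array([0.4754, 0.1954])), ([152.2, 257.5], 0.78, array([0.5127, 0.0179])), ([355.8, 240.7], 0.57, array([0.4794, 0.3892]))]
bracket_a [([169.3, 279.0], 0.88, array([0.5675, 0.0324])), ([256.6, 263.1], 0.56, array([0.5331, 0.204 ]))]
2.1 [0.3439 0.3231 0.3077] -0.00029516414196759257
[[-1.      0.0052  0.0023]
 [ 0.0052  1.      0.0011]
 [-0.0023  0.0011 -1.    ]]
[0.1, 0.1, -0.3, -1.7, -14.3, -1.2] | dist cm 14.4 ang 0.3
```

View pics/w1.png

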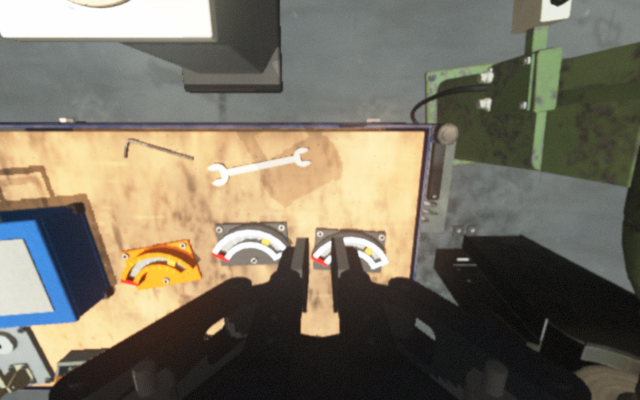

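Call:
move_arm(plan=[[0.1,0.1,-0.3,-14.6,5.7,16.8,-1],[0.1,0.1,-0.3,-14.6,5.7,16.8,-1],[0.1,0.1,-0.3,-14.6,5.7,16.8,-1],[0.1,0.1,-0.3,-14.6,5.7,16.8,-1],[0.1,0.1,-0.3,-14.6,5.7,16.8,-1]])

```text
time_s: 2.6
position: [0.4882, 0.3825, 0.1343]
tool_rot: [[-1.0, -0.005, -0.006], [-0.005, 1.0, -0.004], [0.006, -0.004, -1.0]]
ft_force: [-0.3, 0.3, -0.2]
grip_width: 0.0003
gripper_force: 0.0
```

```bash
cat > snap.py <<'E'
import sys,pickle
from h import *
np.set_printoptions(precision=4,suppress=True)
n=sys.argv[1];p=env.get_image(sys.argv[2] if len(sys.argv)>2 else 'wrist');save(p,n+'.png');pickle.dump(p,open('pics/'+n+'.pkl','wb'))
for t,z in(('seam_a',.016),('bracket_a',0)):
    print(t,[(np.round(d['pixel'],1).tolist(),round(d['conf'],2),atz(p,d['pixel'],z).round(4)[:2]) for d in env.tip_of(t,p)[:5]])
s=env.observe();print(s['time_s'],s['position'],s['grip_width'])
E
python3 snap.py vA
```

```text
seam_a [([140.0, 172.6], 0.88, array([0.4693, 0.1965])), ([319.1, 182.1], 0.58, array([0.4781, 0.3823]))]
bracket_a [([163.6, 223.6], 0.89, array([0.5317, 0.2029])), ([26.2, 258.8], 0.74, array([0.5779, 0.031 ])), ([314.8, 233.2], 0.71, array([0.5423, 0.3776]))]
2.75 [0.4873 0.382  0.1362] -0.00011633336155988147
```

Call:
move_arm(plan=[[0,0,0,0,-9,0,-1],[0,0,0,0,-9,0,-1],[0,0,0,0,-9,0,-1]])

```text
time_s: 3.05
position: [0.4879, 0.2887, 0.1405]
tool_rot: [[-1.0, -0.002, -0.0], [-0.002, 1.0, -0.002], [0.0, -0.002, -1.0]]
ft_force: [-0.6, 1.0, 0.6]
grip_width: 0.0
gripper_force: 0.0
```

```bash
python3 snap.py vM
```

```text
seam_a [([77.8, 210.0], 0.66, array([0.5121, 0.0232]))]
bracket_a [([108.5, 251.9], 0.89, array([0.571 , 0.0327])), ([391.6, 234.3], 0.84, array([0.5467, 0.3754])), ([247.4, 220.6], 0.57, array([0.5299, 0.2045]))]
3.2 [0.4883 0.2922 0.1401] 0.00020545869949098876
```

Call:
move_arm(plan=[[0,0,0,0,-9,0,-1],[0,0,0,0,-9,0,-1],[0,0,0,0,-9,0,-1]])

```text
time_s: 3.5
position: [0.489, 0.1994, 0.1395]
tool_rot: [[-1.0, -0.003, -0.001], [-0.003, 1.0, -0.002], [0.001, -0.002, -1.0]]
ft_force: [0.8, -0.6, 0.4]
grip_width: -0.0004
gripper_force: 0.0
```

```bash
python3 snap.py vB; python3 -c "
import cv2,numpy as np
a=cv2.imread('pics/vA.png');b=cv2.imread('pics/vB.png');cv2.imwrite('pics/vAB.png',np.vstack([a[:300],b[:300]]))"
```

```text
seam_a [([154.8, 210.3], 0.83, array([0.513 , 0.0192])), ([317.1, 173.5], 0.76, array([0.4715, 0.1973])), ([489.4, 183.6], 0.73, array([0.4817, 0.3809]))]
bracket_a [([180.2, 252.9], 0.92, array([0.5726, 0.031 ])), ([466.6, 231.2], 0.86, array([0.543 , 0.3742])), ([324.1, 220.6], 0.69, array([0.5303, 0.2054]))]
3.65 [0.4892 0.2027 0.1394] 0.0002843542079865743
```

View pics/vAB.png

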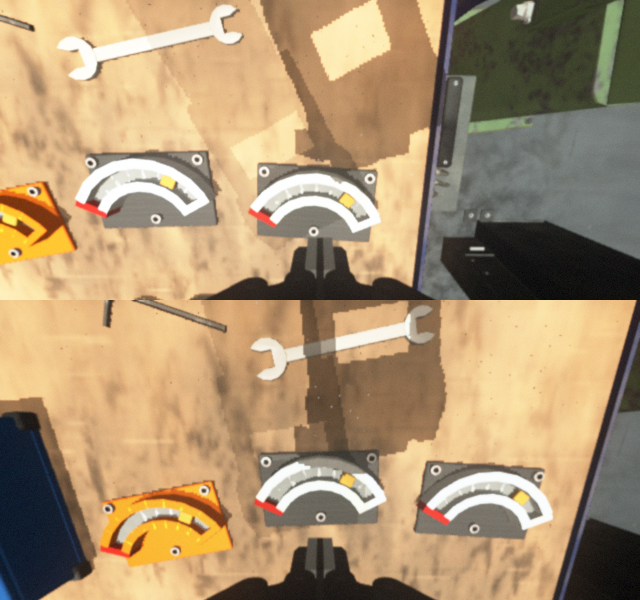

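```bash
cat > fit.py <<'E'
from h import *
import pickle
from scipy.optimize import minimize
np.set_printoptions(precision=4,suppress=True)
V={n:pickle.load(open(f'pics/{n}.pkl','rb')) for n in('vA','vM','vB')}
a=np.linspace(-.9,.85,60)
def W(q,L):
    c,s=np.cos(q[2]),np.sin(q[2]);L=np.array(L)
    return np.c_[q[0]+c*L[:,0]-s*L[:,1],q[1]+s*L[:,0]+c*L[:,1],L[:,2]]
def arc(r,z,aa=a): return np.c_[-r*np.cos(aa),-r*np.sin(aa),0*aa+z]
def samp(p,X):
    g=cv2.GaussianBlur(p['color'],(0,0),.8).astype(np.float32).mean(2);u=proj(p,X).astype(np.float32)
    return cv2.remap(g,u[:,0][None],u[:,1][None],cv2.INTER_LINEAR)[0]
def score(q,ps):
    s=0
    for p in ps:
        m=lambda L:np.minimum(samp(p,W(q,L)),230).mean()
        s+=m(arc(.0465,.028))-m(arc(.0415,.028))      # r=44 edge
        s+=m(arc(.0695,.028))-m(arc(.0645,.028))      # r=67 edge
        y=np.linspace(-.03,.02,30)
        for sg in(-1,1):                                # base sides
            f=lambda o:m(np.c_[y-.035,0*y+sg*(.065+o),0*y+.006])
            s+=.5*(f(.003)-f(-.003))
    return -s/len(ps)
G={'A':([.535,.379,0.03],('vA','vM')),'B':([.525,.203,-.05],('vB','vM','vA'))}
if __name__=='__main__':
  for k,(g,vs) in G.items():
    for sub in [vs]+[(v,) for v in vs]:
        ps=[V[v] for v in sub];best=None
        for dy in(-.2,-.1,0,.1,.2):
            for dx in (-.006,0,.006):
                r=minimize(score,np.array(g)+[dx,0,dy],args=(ps,),method='Nelder-Mead',options=dict(initial_simplex=np.array(g)+[dx,0,dy]+np.array([[0,0,0],[.006,0,0],[0,.006,0],[0,0,.1]]),xatol=1e-5,fatol=1e-3))
                if best is None or r.fun<best.fun:best=r
        print(k,sub,best.x,best.fun)
        if sub==vs:
            q=best.x;p=V[vs[0]]
            L=np.vstack([arc(.044,.028,np.linspace(-1.05,1.05,15)),arc(.067,.028,np.linspace(-1.05,1.05,15)),[[0,0,0]],[[-.06,0,.016]]])
            im=p['color'][:,:,::-1].copy();im=cv2.resize(im,None,fx=4,fy=4,interpolation=cv2.INTER_CUBIC)
            for u in proj(p,W(q,L)): cv2.circle(im,tuple(int(round(v*4+1.5)) for v in u),2,(255,0,255),-1)
            c=proj(p,W(q,[[-.04,0,.02]]))[0]*4;im=im[int(c[1])-200:int(c[1])+200,int(c[0])-300:int(c[0])+300];cv2.imwrite(f'pics/fit{k}.png',im)
            # yellow shoe
            hsv=cv2.cvtColor(p['color'],cv2.COLOR_RGB2HSV);m=cv2.inRange(hsv,(18,120,120),(35,255,255))
            n,l,st,ce=cv2.connectedComponentsWithStats(m);u0=proj(p,W(q,arc(.06,.025,np.array([-.5]))))[0]
            i=1+np.argmin([np.hypot(*(x-u0))+1000*(t[4]<20) for x,t in zip(ce[1:],st[1:])])
            X=atz(p,ce[i],.025)[:2]-q[:2];c,s=np.cos(q[2]),np.sin(q[2]);X=[c*X[0]+s*X[1],-s*X[0]+c*X[1]]
            print('  shoe r',np.hypot(*X),'a',np.arctan2(-X[1],-X[0]),st[i])
  cv2.imwrite('pics/fit.png',np.vstack([cv2.resize(cv2.imread(f'pics/fit{k}.png'),(450,300)) for k in'AB']))
E
python3 fit.py
```

```text
Still running in the background as job /tmp/bash_jobs.1000/838ea27dec03 (pid 684). You'll get a notice when it ends.
```

```bash
kill -- -$(cat /tmp/bash_jobs.1000/838ea27dec03/pid); cat /tmp/bash_jobs.1000/838ea27dec03/stdout
python3 - <<'E'
s=open('fit.py').read()
s=s.replace("    g=cv2.GaussianBlur(p['color'],(0,0),.8).astype(np.float32).mean(2);u=","    g=p['g'];u=")
s=s.replace("a=np.linspace(-.9","for p in V.values(): p['g']=cv2.GaussianBlur(p['color'].astype(np.float32).mean(2),(0,0),.8)\ncv2.setNumThreads(1)\na=np.linspace(-.9",1)
s=s.replace("(-.2,-.1,0,.1,.2)","(-.1,.05)").replace("(-.006,0,.006)","(-.004,.004)").replace("fatol=1e-3","fatol=1e-2,maxfev=150")
open('fit.py','w').write(s)
E
time timeout 100 python3 fit.py
```

```text
A ('vA', 'vM') [ 0.5449  0.3758 -0.0441] -147.32485961914062
  shoe r 0.0609175317071491 a -0.5599058326225973 [339 193  16  15 141]
A ('vA',) [ 0.545   0.3764 -0.0704] -150.6812744140625
A ('vM',) [ 0.5446  0.3755 -0.0302] -151.7979278564453
B ('vB', 'vM', 'vA') [ 0.5309  0.2001 -0.1489] -141.28021240234375
  shoe r 0.0615280630240587 a -0.3221357611255006 [339 173  16  15 146]
B ('vB',) [ 0.5313  0.201  -0.1645] -149.70147705078125
B ('vM',) [ 0.5308  0.1996 -0.1532] -139.0550537109375
B ('vA',) [ 0.5309  0.1993 -0.1516] -143.61805725097656
real	0m11.771s
user	0m11.798s
sys	0m0.267s
```

View pics/fit.png

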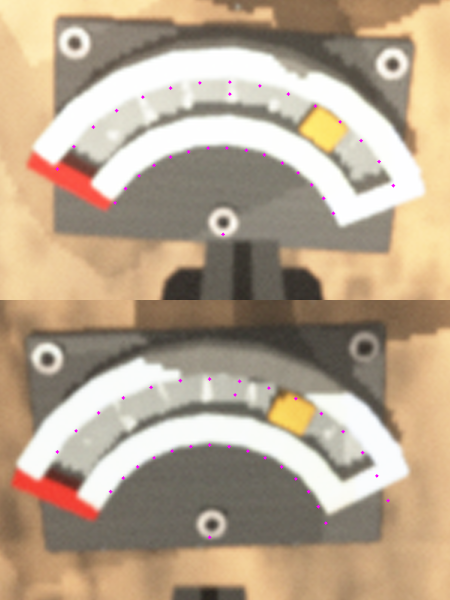

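```bash
cat > fit2.py <<'E'
from fit import *
Q={'A':[.5449,.3758,-.0441],'B':[.5309,.2001,-.1489]}
S={'A':[(74,42),(392,64),(223,222)],'B':[(47,58),(364,47),(210,224)]}
for k,(g,vs) in G.items():
    p=V[vs[0]];c=proj(p,W(Q[k],[[-.04,0,.02]]))[0]*4;o=np.array([int(c[0])-300,int(c[1])-200])
    P=[atz(p,(np.array(s)/.75+o-1.5)/4,.007)[:2] for s in S[k]]
    y=P[1]-P[0];x=P[2]-(P[0]+P[1])/2
    y1=np.arctan2(-y[0],y[1]);y2=np.arctan2(x[1],x[0]);yaw=(np.linalg.norm(y)*y1+np.linalg.norm(x)*y2)/(np.linalg.norm(x)+np.linalg.norm(y))
    print(k,'yaws',y1,y2,yaw,np.linalg.norm(y),np.linalg.norm(x),'mid of rect',(P[0]+P[1])/2+x/2)
    def sc(q,ps):
        s=0;q=[*q,yaw]
        for p in ps:
            m=lambda L:np.minimum(samp(p,W(q,L)),200).mean()
            s+=m(arc(.0465,.028))-m(arc(.0415,.028))+m(arc(.0695,.028))-m(arc(.0645,.028))
        return -s
    for sub in [vs]+[(v,) for v in vs]:
        r=minimize(sc,Q[k][:2],args=([V[v] for v in sub],),method='Nelder-Mead',options=dict(initial_simplex=np.array(Q[k][:2])+[[0,0],[.004,0],[0,.004]]))
        print(sub,r.x)
        if sub==vs:q=[*r.x,yaw]
    p=V[vs[0]]
    L=np.vstack([arc(r,z,np.linspace(-1.05,1.05,15)) for r,z in((.044,.028),(.067,.028),(.060,.016))]+[[[0,0,0]]])
    im=cv2.resize(p['color'][:,:,::-1],None,fx=4,fy=4,interpolation=cv2.INTER_CUBIC)
    for u in proj(p,W(q,L)): cv2.circle(im,tuple(int(round(v*4+1.5)) for v in u),2,(255,0,255),-1)
    im=im[o[1]:o[1]+400,o[0]:o[0]+600];cv2.imwrite(f'pics/fit{k}.png',im)
    for v in vs:
        p=V[v];hsv=cv2.cvtColor(p['color'],cv2.COLOR_RGB2HSV);m=cv2.inRange(hsv,(18,120,120),(35,255,255))
        n,l,st,ce=cv2.connectedComponentsWithStats(m);u0=proj(p,W(q,arc(.06,.025,np.array([-.45]))))[0]
        i=1+np.argmin([np.hypot(*(x-u0))+1000*(t[4]<20) for x,t in zip(ce[1:],st[1:])])
        X=atz(p,ce[i],.023)[:2]-q[:2];c,s=np.cos(q[2]),np.sin(q[2]);X=[c*X[0]+s*X[1],-s*X[0]+c*X[1]]
        print('  shoe r',np.hypot(*X),'a',np.arctan2(-X[1],-X[0]),st[i])
cv2.imwrite('pics/fit2.png',np.vstack([cv2.resize(cv2.imread(f'pics/fit{k}.png'),(450,300)) for k in'AB']))
E
timeout 100 python3 fit2.py
```

```text
A yaws -0.06321860870444038 -0.05806014565701696 -0.06134457527762493 0.11380248183994053 0.06493354392021633 mid of rect [0.5045 0.3778]
('vA', 'vM') [0.546  0.3765]
('vA',) [0.5461 0.3755]
('vM',) [0.5456 0.3771]
  shoe r 0.06103954477051517 a -0.5309408893802394 [339 193  16  15 141]
  shoe r 0.06197117931817342 a -0.5335095545434745 [427 191  16  14 130]
B yaws 0.038108514955727986 0.030231905108055335 0.03523941061588345 0.11347618280575028 0.06501740398448032 mid of rect [0.4906 0.1994]
('vB', 'vM', 'vA') [0.5317 0.1998]
('vB',) [0.5321 0.2016]
('vM',) [0.5317 0.1995]
('vA',) [0.532  0.1991]
  shoe r 0.062087893750686955 a -0.5118961556598333 [339 173  16  15 146]
  shoe r 0.06138188376811489 a -0.5141220126847854 [254 175  15  13 130]
  shoe r 0.06052252703530987 a -0.5096277960936989 [160 176  16  13 128]
```

View pics/fit2.png

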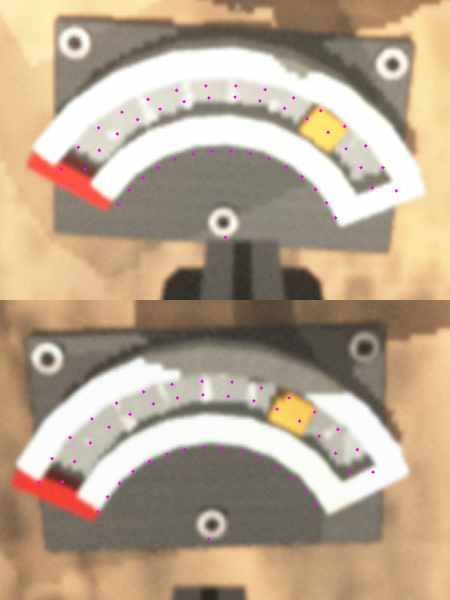

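Call:
move_arm(plan=[[0,0,0,9.5,-20,-3,-1],[0,0,0,9.5,-20,-3,-1],[0,0,0,9.5,-20,-3,-1],[0,0,0,9.5,-20,-3,-1],[0,0,0,9.5,-20,-3,-1]])

```text
time_s: 4.15
position: [0.3943, 0.0001, 0.1702]
tool_rot: [[-1.0, -0.005, -0.001], [-0.005, 1.0, -0.002], [0.001, -0.002, -1.0]]
ft_force: [-0.1, 0.2, 0.2]
grip_width: -0.0002
gripper_force: 0.0
```

Call:
move_arm(plan=[[0,0,0,9.5,-20,-3,-1],[0,0,0,9.5,-20,-3,-1],[0,0,0,9.5,-20,-3,-1],[0,0,0,9.5,-20,-3,-1],[0,0,0,9.5,-20,-3,-1]])

```text
time_s: 4.65
position: [0.3007, -0.2016, 0.2009]
tool_rot: [[-1.0, -0.004, -0.001], [-0.004, 1.0, -0.004], [0.001, -0.004, -1.0]]
ft_force: [1.3, -0.3, -1.2]
grip_width: -0.0002
gripper_force: 0.0
```

```bash
cat > lid.py <<'E'
import sys,pickle
from h import *
np.set_printoptions(precision=4,suppress=True)
n=sys.argv[1]
p=env.get_image('wrist');save(p,n+'.png');pickle.dump(p,open('pics/'+n+'.pkl','wb'))
for t,z in(('lid_bar',.081),('lid_hinge',.075),('chest',0)):
    print(t,[(np.round(d['pixel'],1).tolist(),round(d['conf'],2),atz(p,d['pixel'],z).round(4)[:2]) for d in env.tip_of(t,p)[:5]])
s=env.observe();print(s['time_s'],s['position'],np.round(s['q'],1))
E
python3 lid.py c1
```

```text
lid_bar []
lid_hinge []
chest [([324.7, 310.3], 0.73, array([ 0.5137, -0.1925]))]
4.85 [ 0.3016 -0.1988  0.2   ] [ -52.3    3.   101.5   -0.1   75.5 -142.5]
```

View pics/c1.png

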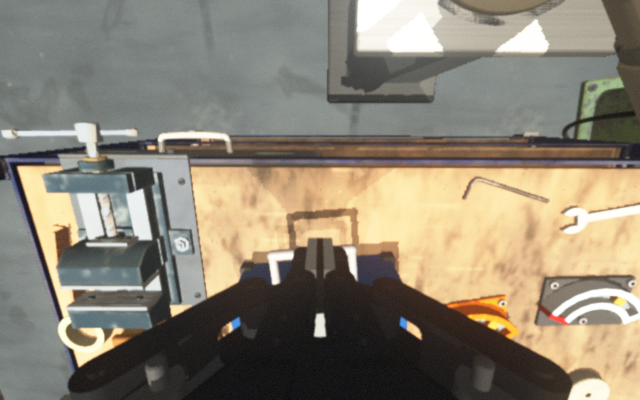

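```bash

python3 - <<'E'
from h import *
import pickle
np.set_printoptions(precision=4,suppress=True)
p=pickle.load(open('pics/c1.pkl','rb'))
for px in((272,256),(358,251)): print(atz(p,px,.081),atz(p,px,.087))
t=env.get_image('top');sc=env.get_image('scene')
for q,n in((t,'top'),(sc,'scene')):
    m=env.outline_of('lid_bar',q);print(n,[(d['bbox'],d['conf']) for d in m][:2],[(d['pixel'],d['conf']) for d in env.tip_of('lid_bar',q)])
plan(([.31,-.20,.11],down(180,-45)),([.37,-.20,.049],down(180,-45)))
E
```

```text
[ 0.378  -0.2551  0.081 ] [ 0.3749 -0.254   0.087 ]
[ 0.3712 -0.1574  0.081 ] [ 0.3682 -0.1583  0.087 ]
top [([380.4, 213.9, 79.8, 82.9], 0.83)] [([385.8, 254.5], 0.8), ([378.0, 204.8], 0.63)]
scene [([371.0, 228.2, 85.6, 73.9], 0.61)] [([350.3, 253.3], 0.75)]
[0.1, -45.1, 0.4, -0.9, -0.1, 9.0] | dist cm 9.0 ang 45.1
[0.0, 0.0, 0.0, 0.1, 0.0, 8.6] | dist cm 8.6 ang 0.0
```

```bash

python3 - <<'E'
from h import *
plan(([.305,-.205,.15],down(180,-25)),([.31,-.205,.112],down(180,-45)))
E
```

```text
[-0.0, -25.1, 0.4, -0.4, -0.6, 5.0] | dist cm 5.0 ang 25.1
[0.0, -20.0, 0.0, 1.2, 0.0, 3.7] | dist cm 3.8 ang 20.0
```

Call:
move_arm(plan=[[0,-25,0.4,-0.4,-0.6,5,-1],[0,-25,0.4,-0.4,-0.6,5,-1],[0,-25,0.4,-0.4,-0.6,5,-1],[0,-25,0.4,-0.4,-0.6,5,-1]])

```text
time_s: 5.55
position: [0.3301, -0.192, 0.1646]
tool_rot: [[-0.92, 0.03, 0.39], [0.027, 1.0, -0.014], [-0.39, -0.002, -0.921]]
ft_force: [-0.6, -0.2, 0.2]
grip_width: -0.0
gripper_force: 0.0
```

Call:
move_arm(plan=[[0,-20,0,1.2,0,3.7,-1],[0,-20,0,1.2,0,3.7,-1],[0,-20,0,1.2,0,3.7,-1],[0,-20,0,1.2,0,3.7,-1]])

```text
time_s: 5.95
position: [0.4024, -0.1389, 0.2048]
tool_rot: [[-0.783, 0.076, 0.618], [0.057, 0.997, -0.051], [-0.62, -0.005, -0.785]]
ft_force: [0.2, 0.2, 0.4]
grip_width: -0.0002
gripper_force: 0.0
```

```bash
python3 lid.py c2; python3 -c "
from h import *
plan(([.373,-.205,.049],down(180,-45)),([.373,-.205,.069],down(180,-45)))"
```

```text
lid_bar [([232.9, 87.8], 0.68, array([ 0.3713, -0.208 ]))]
lid_hinge [([296.0, 222.8], 0.79, array([ 0.5997, -0.1893]))]
chest [([282.4, 146.2], 0.63, array([ 0.5138, -0.2001]))]
6.15 [ 0.4019 -0.1401  0.2041] [ -55.3   -4.3  119.4   41.2   46.3 -165.2]
[-3.2, -6.8, -3.2, 11.5, -6.6, 10.8] | dist cm 17.1 ang 8.2
[0.0, 0.0, 0.0, -1.4, 0.0, -1.4] | dist cm 2.0 ang 0.0
```

View pics/c2.png

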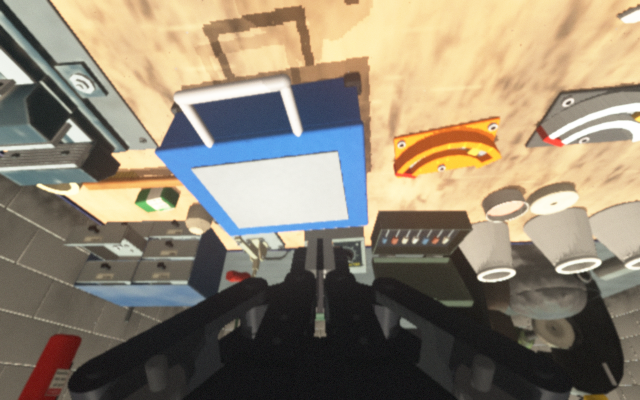

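Call:
move_arm(plan=[[0,0,42.5,0,0,-1,-1],[0,0,42.5,0,0,-1,-1],[0,0,42.5,0,0,-1,-1],[0,0,42.5,0,0,-1,-1],[0,0,42.5,0,0,-1,-1]])

```text
time_s: 6.65
position: [0.3954, -0.1401, 0.2115]
tool_rot: [[-0.52, 0.592, 0.616], [0.723, 0.689, -0.053], [-0.456, 0.417, -0.786]]
ft_force: [0.0, 0.3, 1.0]
grip_width: 0.0002
gripper_force: 0.0
```

Call:
move_arm(plan=[[0,0,42.5,0,0,-1,-1],[0,0,42.5,0,0,-1,-1],[0,0,42.5,0,0,-1,-1],[0,0,42.5,0,0,-1,-1],[0,0,42.5,0,0,-1,-1]])

```text
time_s: 7.15
position: [0.3892, -0.1396, 0.2193]
tool_rot: [[0.017, 0.788, 0.616], [0.998, 0.02, -0.053], [-0.054, 0.616, -0.786]]
ft_force: [0.5, -0.1, 0.8]
grip_width: -0.0001
gripper_force: 0.0
```

Call:
move_arm(plan=[[0,0,42.5,0,0,-1,-1],[0,0,42.5,0,0,-1,-1],[0,0,42.5,0,0,-1,-1],[0,0,42.5,0,0,-1,-1],[0,0,42.5,0,0,-1,-1]])

```text
time_s: 7.65
position: [0.383, -0.1391, 0.2271]
tool_rot: [[0.545, 0.569, 0.616], [0.749, -0.66, -0.053], [0.376, 0.49, -0.786]]
ft_force: [-0.9, -0.6, -0.2]
grip_width: -0.0001
gripper_force: 0.0
```

Call:
move_arm(plan=[[0,0,42.5,0,0,-1,-1],[0,0,42.5,0,0,-1,-1],[0,0,42.5,0,0,-1,-1],[0,0,42.5,0,0,-1,-1],[0,0,42.5,0,0,-1,-1]])

```text
time_s: 8.15
position: [0.3768, -0.1386, 0.235]
tool_rot: [[0.786, 0.051, 0.616], [0.107, -0.993, -0.053], [0.609, 0.107, -0.786]]
ft_force: [0.1, -0.2, 0.8]
grip_width: 0.0001
gripper_force: 0.0
```

```bash
python3 -c "
from h import *
s=env.observe();print(np.round(s['q'],1),s['position'])
plan(([.31,-.205,.15],down(0,45)),([.31,-.205,.112],down(0,45)),([.373,-.205,.049],down(0,45)),([.373,-.205,.069],down(0,45)))"
```

```text
[-60.5 -10.1 117.8  38.4  55.2   6.7] [ 0.37677226 -0.13858656  0.23500989]
[2.7, 7.1, 6.3, -11.1, 5.3, 2.9] | dist cm 12.7 ang 9.8
[0.0, 0.0, 0.0, -2.7, 0.0, 2.7] | dist cm 3.8 ang 0.0
[0.0, 0.0, 0.0, -0.0, 0.0, 8.9] | dist cm 8.9 ang 0.0
[0.0, 0.0, 0.0, 1.4, 0.0, -1.4] | dist cm 2.0 ang 0.0
```

Call:
move_arm(plan=[[2.7,7.1,6.3,-11.1,5.3,2.9,-1],[2.7,7.1,6.3,-11.1,5.3,2.9,-1],[2.7,7.1,6.3,-11.1,5.3,2.9,-1],[2.7,7.1,6.3,-11.1,5.3,2.9,-1],[2.7,7.1,6.3,-11.1,5.3,2.9,-1]])

```text
time_s: 8.65
position: [0.3096, -0.2062, 0.1498]
tool_rot: [[0.706, 0.001, 0.708], [-0.0, -1.0, 0.002], [0.708, -0.001, -0.706]]
ft_force: [0.7, -0.3, 0.7]
grip_width: 0.0004
gripper_force: 0.0
```

```bash
python3 lid.py c3;python3 -c "
from h import *
s=env.observe();print(np.round(s['q'],1),s['position'],np.array(s['tool_rot'])[:,2])
plan(([.31,-.205,.112],down(0,45)),([.373,-.205,.049],down(0,45)),([.373,-.205,.069],down(0,45)))"
```

```text
lid_bar [([328.0, 200.7], 0.9, array([ 0.3749, -0.2134]))]
lid_hinge [([309.7, 60.3], 0.68, array([ 0.5998, -0.191 ])), ([20.2, 164.0], 0.56, array([0.4232, 0.1184]))]
chest [([314.2, 144.8], 0.7, array([ 0.5133, -0.1967])), ([53.7, 135.8], 0.43, array([0.5306, 0.1957]))]
8.85 [ 0.3114 -0.2039  0.1516] [-91.1   2.4 131.8  53.9  61.3 -35.5]
[-91.1   2.4 131.8  53.9  61.3 -35.5] [ 0.31141263 -0.20391533  0.15155925] [ 0.70871369  0.00193782 -0.70549355]
[-0.1, -0.1, 0.5, -2.9, 0.1, 2.7] | dist cm 4.0 ang 0.5
[0.0, 0.0, 0.0, -0.0, 0.0, 8.9] | dist cm 8.9 ang 0.0
[0.0, 0.0, 0.0, 1.4, 0.0, -1.4] | dist cm 2.0 ang 0.0
```

Call:
move_arm(plan=[[0,0,0.5,-3.2,0.1,3.3,-1],[0,0,0.5,-3.2,0.1,3.3,-1],[0,0,0.5,-3.2,0.1,3.3,-1]])

```text
time_s: 9.15
position: [0.3124, -0.2046, 0.1055]
tool_rot: [[0.705, 0.0, 0.71], [-0.004, -1.0, 0.005], [0.71, -0.007, -0.705]]
ft_force: [0.2, -0.1, -0.2]
grip_width: 0.0002
gripper_force: 0.0
```

```bash
python3 -c "
from h import *
s=env.observe();print(np.round(s['q'],1),s['position'],np.array(s['tool_rot'])[:,2])
plan(([.373,-.206,.049],down(0,45)),([.373,-.206,.069],down(0,45)))"
```

```text
[-90.9  11.9 136.9  61.9  53.5 -49.4] [ 0.31238229 -0.20463171  0.10550196] [ 0.70956285  0.00481628 -0.70462569]
[-0.3, -0.2, -0.3, 0.3, 0.2, 8.3] | dist cm 8.3 ang 0.4
[0.0, 0.0, 0.0, 1.4, 0.0, -1.4] | dist cm 2.0 ang 0.0
```

Call:
move_arm(plan=[[0,0,0,0.1,0,3,-1],[0,0,0,0.2,0.1,5,-1],[0,0,0,0.3,0.2,7,-1],[0,0,0,0.3,0.2,8.3,-1],[0,0,0,0.3,0.2,8.3,-1]])

```text
time_s: 9.65
position: [0.3742, -0.2074, 0.0501]
tool_rot: [[0.703, 0.001, 0.711], [0.0, -1.0, 0.002], [0.711, -0.001, -0.703]]
ft_force: [0.5, 1.3, 0.9]
grip_width: 0.0003
gripper_force: 0.0
```

```bash
python3 lid.py c4;python3 -c "
from h import *
s=env.observe();print(np.round(s['q'],1),s['position'],s['ft_force'])
H=np.array([.605,.075]);off=np.array([.373,.049])-np.array([.374,.081])
w=[]
for th in np.arange(0.0,1.0,.17):
    b=H+.232*np.array([-np.cos(th),np.sin(th)]);c=b+off+[0,.006];w.append((np.array([c[0],-.206,c[1]]),down(0,45)))
    print(th,c)
plan(*w)"
```

```text
lid_bar [([328.5, 216.7], 0.59, array([ 0.3747, -0.2117]))]
lid_hinge [([304.1, 3.6], 0.93, array([ 0.6065, -0.1912]))]
chest [([312.8, 128.7], 0.64, array([ 0.5161, -0.1991]))]
9.85 [ 0.3728 -0.208   0.0501] [-75.6  26.2 136.2  86.4  43.6 -64.8]
[-75.6  26.2 136.2  86.4  43.6 -64.8] [ 0.37283615 -0.20800358  0.05011147] [-0.89724862 -0.44304415  0.01915781]
0.0 [0.372 0.049]
0.17 [0.37534433 0.0882503 ]
0.34 [0.38528092 0.12636901]
0.51 [0.40152327 0.16225712]
0.68 [0.42360313 0.19487998]
0.8500000000000001 [0.45088391 0.22329705]
[0.0, -0.3, -0.1, -0.1, -0.2, 0.0] | dist cm 0.2 ang 0.3
[0.0, 0.0, 0.0, 3.0, 0.0, -2.5] | dist cm 3.9 ang 0.0
[0.0, 0.0, 0.0, 3.4, 0.0, -2.0] | dist cm 3.9 ang 0.0
[0.0, 0.0, 0.0, 3.7, 0.0, -1.4] | dist cm 3.9 ang 0.0
[0.0, 0.0, 0.0, 3.9, 0.0, -0.7] | dist cm 3.9 ang 0.0
[0.0, 0.0, 0.0, 3.9, 0.0, -0.1] | dist cm 3.9 ang 0.0
```

View pics/c4.png

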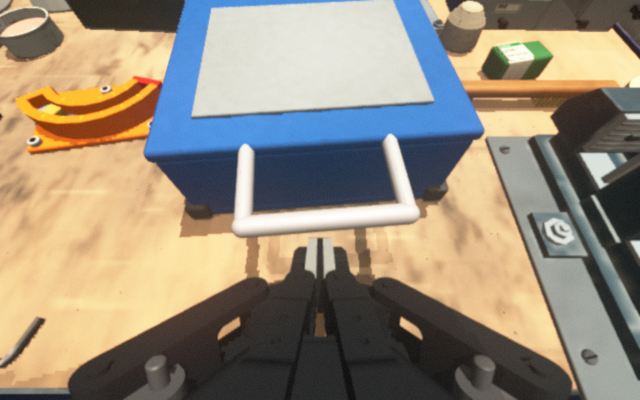

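Call:
move_arm(plan=[[0,0,0,0.7,0,-0.6,-1],[0,0,0,1.5,0,-1.3,-1],[0,0,0,2.3,0,-1.9,-1],[0,0,0,3.0,0,-2.5,-1],[0,0,0,3.0,0,-2.5,-1]])

```text
time_s: 10.35
position: [0.3761, -0.2083, 0.0892]
tool_rot: [[0.704, -0.002, 0.71], [-0.001, -1.0, -0.002], [0.71, 0.001, -0.704]]
ft_force: [0.1, -0.1, 0.1]
grip_width: -0.0002
gripper_force: 0.0
```

Call:
move_arm(plan=[[0,0,0,1.1,0,-0.7,-1],[0,0,0,2.2,0,-1.4,-1],[0,0,0,3.4,0,-2.0,-1],[0,0,0,4.6,0,-2.5,-1]])

```text
time_s: 10.75
position: [0.3907, -0.208, 0.1386]
tool_rot: [[0.705, -0.002, 0.709], [-0.003, -1.0, 0.0], [0.709, -0.003, -0.705]]
ft_force: [-0.1, -0.1, -0.2]
grip_width: -0.0003
gripper_force: 0.0
```

```bash
python3 lid.py c5;python3 -c "
from h import *
s=env.observe();print(np.round(s['q'],1),s['position'],s['ft_force'],np.array(s['tool_rot'])[:,2])"
```

```text
lid_bar []
lid_hinge [([307.9, 91.2], 0.57, array([ 0.6057, -0.193 ]))]
chest [([311.9, 187.7], 0.85, array([ 0.5139, -0.1969]))]
10.95 [ 0.3907 -0.2078  0.1378] [-71.7   9.7 126.7  64.2  48.4 -28.6]
[-71.7   9.7 126.7  64.2  48.4 -28.6] [ 0.39065048 -0.20779319  0.1377714 ] [-0.67218048  0.35507869 -0.1898676 ] [ 0.70917856  0.00074279 -0.70502853]
```

View pics/c5.png

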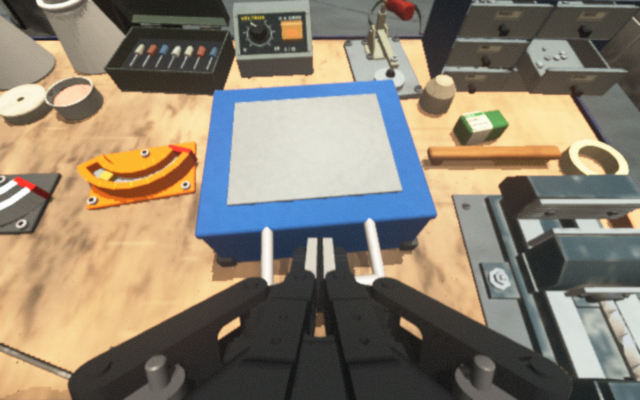

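```bash
python3 -c "
from h import *
import pickle
np.set_printoptions(precision=4,suppress=True)
L=lambda n:pickle.load(open('pics/'+n+'.pkl','rb'))
obs=[(L('c3'),(328,200.7)),(L('c4'),(328.5,216.7)),(L('c2'),(232.9,87.8))]
print(tri(obs),tri(obs[:2]),tri(obs[1:]))
p=L('c4');print('tcp in c4',proj(p,[.3728,-.208,.0501]));p5=L('c5');print('tcp c5',proj(p5,[.3907,-.2078,.1378]),'bar',proj(p5,[.375,-.21,.081]))
for z in(.075,.081,.087): print(z,atz(p,(238,228),z),atz(p,(413,215),z))
"
```

```text
(array([ 0.3805, -0.213 ,  0.0684]), [np.float64(1.3435040315495201), np.float64(0.9795609513368895), np.float64(1.3440367042947987)]) (array([ 0.3737, -0.2125,  0.083 ]), [np.float64(0.8630715863519272), np.float64(0.8630715863519183)]) (array([ 0.379 , -0.2123,  0.0699]), [np.float64(0.9043843371788), np.float64(0.9043843371786296)])
tcp in c4 [[321.594  240.2561]]
tcp c5 [[320.4491 238.5595]] bar [[323.3284 282.7808]]
0.075 [ 0.3705 -0.1612  0.075 ] [ 0.3787 -0.2602  0.075 ]
0.081 [ 0.3679 -0.1631  0.081 ] [ 0.3758 -0.2579  0.081 ]
0.087 [ 0.3653 -0.1651  0.087 ] [ 0.3728 -0.2557  0.087 ]
```

Call:
move_arm(plan=[[0,0,0,-2.5,0,-2.9,-1],[0,0,0,-7.7,0,-2.9,-1],[0,0,0,-7.7,0,-2.9,-1],[0,0,0,-7.7,0,-2.9,-1]])

```text
time_s: 11.35
position: [0.3152, -0.2078, 0.1029]
tool_rot: [[0.705, -0.005, 0.709], [-0.009, -1.0, 0.001], [0.709, -0.007, -0.705]]
ft_force: [1.0, -0.3, -0.9]
grip_width: -0.0001
gripper_force: 0.0
```

Call:
move_arm(plan=[[0,0,0,0,0,3,-1],[0,0,0,0,0,5,-1],[0,0,0,0,0,7,-1],[0,0,0,0,0,9.3,-1],[0,0,0,0,0,9.3,-1]])

```text
time_s: 11.85
position: [0.3833, -0.2067, 0.0371]
tool_rot: [[0.705, 0.002, 0.709], [-0.003, -1.0, 0.005], [0.709, -0.005, -0.705]]
ft_force: [0.2, -0.1, 0.4]
grip_width: 0.0002
gripper_force: 0.0
```

Call:
move_arm(plan=[[0,0,0,0.4,0,-0.4,-1],[0,0,0,0.8,0,-0.8,-1],[0,0,0,1.2,0,-1.2,-1],[0,0,0,1.2,0,-1.2,-1]])

```text
time_s: 12.25
position: [0.3819, -0.2076, 0.0563]
tool_rot: [[0.705, -0.001, 0.709], [-0.001, -1.0, 0.0], [0.709, -0.001, -0.705]]
ft_force: [-1.5, -0.4, -0.6]
grip_width: -0.0
gripper_force: 0.3
```

```bash
python3 lid.py c6;python3 -c "
from h import *
s=env.observe();print(np.round(s['q'],1),s['position'],s['ft_force'],np.array(s['tool_rot'])[:,2])"
```

```text
lid_bar [([327.3, 227.9], 0.71, array([ 0.3784, -0.2113]))]
lid_hinge [([305.3, 15.7], 0.76, array([ 0.6039, -0.1931]))]
chest [([311.6, 140.4], 0.61, array([ 0.5128, -0.1984]))]
12.45 [ 0.3818 -0.2076  0.0553] [-73.5  25.  134.8  85.3  43.  -60.7]
[-73.5  25.  134.8  85.3  43.  -60.7] [ 0.38182728 -0.20760226  0.0552843 ] [-0.97625443  1.25191645  0.43905965] [ 0.70906222  0.00104246 -0.70514515]
```

View pics/c6.png

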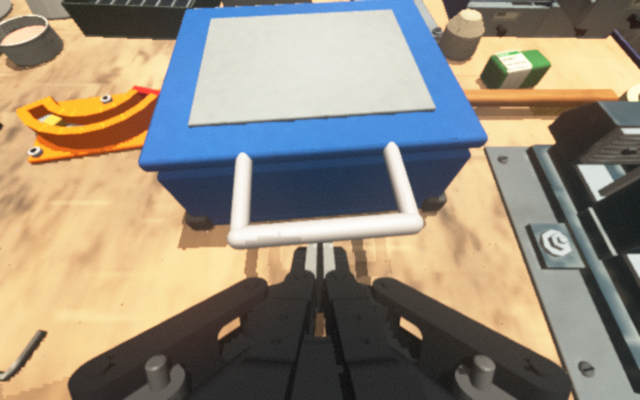

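Call:
move_arm(plan=[[0,0,0,0.8,0,-0.2,-1],[0,0,0,1.6,0,-0.8,-1],[0,0,0,2.4,0,-1.3,-1],[0,0,0,3.2,0,-1.8,-1],[0,0,0,4.0,0,-2.3,-1]])

```text
time_s: 12.95
position: [0.3936, -0.2074, 0.0998]
tool_rot: [[0.706, -0.001, 0.709], [-0.003, -1.0, 0.002], [0.709, -0.004, -0.706]]
ft_force: [0.1, 1.6, -1.0]
grip_width: 0.0001
gripper_force: 0.7
```

```bash
python3 lid.py c7;python3 -c "
from h import *
s=env.observe();print(np.round(s['q'],1),s['position'],s['ft_force'],np.array(s['tool_rot'])[:,2])"
```

```text
lid_bar [([325.9, 232.1], 0.7, array([ 0.4055, -0.2112]))]
lid_hinge [([308.7, 64.8], 0.66, array([ 0.6033, -0.1948]))]
chest [([312.4, 172.3], 0.85, array([ 0.514 , -0.1978]))]
13.15 [ 0.3938 -0.2078  0.0996] [-71.   16.4 129.9  73.4  44.4 -41.2]
[-71.   16.4 129.9  73.4  44.4 -41.2] [ 0.39378766 -0.20778078  0.09963137] [-0.76644724  0.37100369 -0.60911315] [ 0.70915715  0.0009657  -0.70504979]
```

View pics/c7.png

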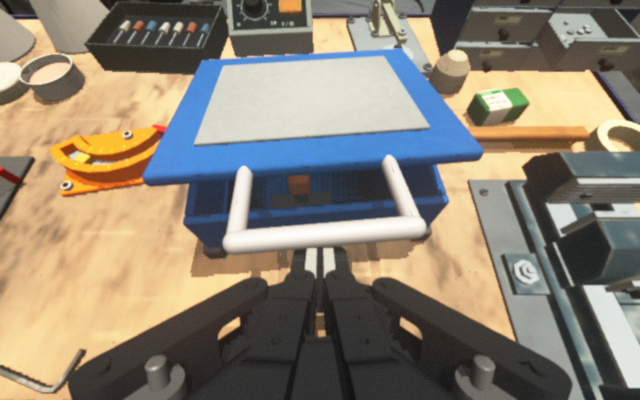

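Call:
move_arm(plan=[[0,0,0,1.1,0,-0.5,-1],[0,0,0,2.2,0,-1.0,-1],[0,0,0,3.3,0,-1.5,-1],[0,0,0,4.4,0,-2.0,-1],[0,0,0,5.5,0,-2.4,-1]])

```text
time_s: 13.65
position: [0.4156, -0.2078, 0.1555]
tool_rot: [[0.705, -0.001, 0.709], [-0.004, -1.0, 0.002], [0.709, -0.004, -0.705]]
ft_force: [0.0, 0.7, -1.1]
grip_width: -0.0002
gripper_force: 0.4
```

Call:
move_arm(plan=[[0,0,0,1.2,0,-0.2,-1],[0,0,0,2.4,0,-0.4,-1],[0,0,0,3.6,0,-0.6,-1],[0,0,0,4.8,0,-0.8,-1],[0,0,0,5.7,0,-0.9,-1]])

```text
time_s: 14.15
position: [0.4497, -0.2081, 0.2022]
tool_rot: [[0.705, -0.001, 0.709], [-0.003, -1.0, 0.002], [0.709, -0.004, -0.705]]
ft_force: [0.1, -0.1, -0.2]
grip_width: -0.0002
gripper_force: 0.2
```

Call:
move_arm(plan=[[0,0,0,1.2,0,0,-1],[0,0,0,2.4,0,0.1,-1],[0,0,0,3.6,0,0.2,-1],[0,0,0,4.6,0,0.3,-1],[0,0,0,4.6,0,0.3,-1]])

```text
time_s: 14.65
position: [0.4846, -0.2084, 0.2329]
tool_rot: [[0.705, -0.0, 0.709], [-0.002, -1.0, 0.002], [0.709, -0.003, -0.705]]
ft_force: [-0.0, -0.3, 0.1]
grip_width: 0.0002
gripper_force: 0.0
```

```bash
python3 -c "
from h import *
np.set_printoptions(precision=4,suppress=True)
s=env.observe();print(s['time_s'],np.round(s['q'],1),s['position'],s['ft_force'])
for n in('wrist','top','scene'):
    p=env.get_image(n);save(p,'o_'+n+'.png')
    for t in('lid_bar','lid_hinge','stylus_grip','stylus'):
        print(n,t,[(np.round(d['pixel'],1).tolist(),round(d['conf'],2)) for d in env.tip_of(t,p)[:2]])
    if n!='wrist':
      for th in(.2,.95,1.3,1.75): print('   exp bar',th,proj(p,[.605-.232*np.cos(th),-.203,.075+.232*np.sin(th)]))
"
```

```text
14.65 [-55.4   5.8 107.8  50.3  49.5   6.3] [ 0.4846 -0.2084  0.2329] [-0.0312 -0.2832  0.1071]
wrist lid_bar [([307.5, 210.3], 0.72)]
wrist lid_hinge [([308.6, 198.9], 0.74)]
wrist stylus_grip []
wrist stylus [([300.0, 266.4], 0.78)]
top lid_bar [([391.3, 200.7], 0.81)]
top lid_hinge [([381.6, 178.7], 0.7)]
top stylus_grip [([373.1, 209.1], 0.52)]
top stylus [([375.1, 197.9], 0.56)]
   exp bar 0.2 [[383.8262 252.8814]]
   exp bar 0.95 [[392.8976 221.1995]]
   exp bar 1.3 [[395.7027 192.0158]]
   exp bar 1.75 [[396.4155 150.7469]]
scene lid_bar [([385.9, 145.5], 0.84)]
scene lid_hinge [([384.1, 204.6], 0.59)]
scene stylus_grip [([366.7, 232.6], 0.78), ([364.6, 235.9], 0.59)]
scene stylus []
   exp bar 0.2 [[347.2516 245.2291]]
   exp bar 0.95 [[369.7762 185.6608]]
   exp bar 1.3 [[385.3302 160.3721]]
   exp bar 1.75 [[404.4168 139.4708]]
```

```bash
python3 -c "
from h import *
plan(([.465,-.206,.215],down(0,20)),([.475,-.203,.2],down(0,0)))"
```

```text
[-0.1, -25.2, -0.1, -2.6, -0.2, -0.1] | dist cm 2.6 ang 25.2
[0.0, -20.0, 0.0, 0.4, -0.3, 1.8] | dist cm 1.8 ang 20.0
```

Call:
move_arm(plan=[[0,-25.2,0,-2.6,-0.2,-0.1,-1],[0,-25.2,0,-2.6,-0.2,-0.1,-1],[0,-25.2,0,-2.6,-0.2,-0.1,-1],[0,-25.2,0,-2.6,-0.2,-0.1,-1]])

```text
time_s: 15.8
position: [0.467, -0.2068, 0.2166]
tool_rot: [[0.94, 0.001, 0.341], [0.001, -1.0, -0.0], [0.341, 0.001, -0.94]]
ft_force: [0.2, -0.1, -0.1]
grip_width: -0.0003
gripper_force: 0.0
```

Call:
move_arm(plan=[[0,-20,0,0.4,-0.3,1.8,-1],[0,-20,0,0.4,-0.3,1.8,-1],[0,-20,0,0.4,-0.3,1.8,-1],[0,-20,0,0.4,-0.3,1.8,-1]])

```text
time_s: 16.2
position: [0.4755, -0.2025, 0.1986]
tool_rot: [[1.0, 0.001, 0.0], [0.001, -1.0, 0.006], [0.0, -0.006, -1.0]]
ft_force: [-0.6, -0.4, -0.2]
grip_width: -0.0001
gripper_force: 0.0
```

```bash
cat > sty.py <<'E'
import sys,pickle
from h import *
np.set_printoptions(precision=4,suppress=True)
n=sys.argv[1]
s=env.observe();print(s['time_s'],s['position'],np.round(s['q'],1))
for c in ('wrist','top','scene'):
    p=env.get_image(c);save(p,f'{n}_{c}.png');pickle.dump(p,open(f'pics/{n}_{c}.pkl','wb'))
    for t,z in(('stylus_grip',.054),('stylus',.008),('lid_bar',.303)):
        print(c,t,[(np.round(d['pixel'],1).tolist(),round(d['conf'],2),atz(p,d['pixel'],z)[:2]) for d in env.tip_of(t,p)[:2]])
E
python3 sty.py s1
```

```text
16.2 [ 0.4755 -0.2025  0.1986] [-36.4  19.   80.6   0.3  80.6  53.5]
wrist stylus_grip [([305.7, 165.7], 0.57, array([ 0.4992, -0.1852])), ([510.5, 73.0], 0.39, array([ 0.5948, -0.3953]))]
wrist stylus []
wrist lid_bar [([308.0, 58.0], 0.5, array([ 0.5603, -0.2002]))]
top stylus_grip [([373.2, 211.2], 0.63, array([ 0.4998, -0.1785]))]
top stylus [([374.5, 197.1], 0.61, array([ 0.5461, -0.1878])), ([379.7, 207.1], 0.52, array([ 0.5145, -0.205 ]))]
top lid_bar [([390.6, 149.6], 0.63, array([ 0.6489, -0.1884]))]
scene stylus_grip []
scene stylus [([365.2, 234.1], 0.57, array([ 0.5348, -0.1733]))]
scene lid_bar [([396.0, 131.5], 0.58, array([ 0.6656, -0.1668])), ([215.8, 174.6], 0.52, array([0.2423, 0.1071]))]
```

View pics/s1_wrist.png

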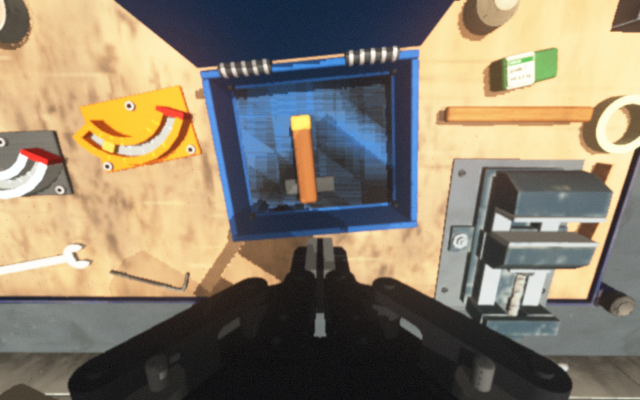

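```bash
cat > sfit.py <<'E'
from h import *
import pickle,sys
np.set_printoptions(precision=4,suppress=True)
p=pickle.load(open(f'pics/{sys.argv[1]}_wrist.pkl','rb'));zt=float(sys.argv[2])
hsv=cv2.cvtColor(p['color'],cv2.COLOR_RGB2HSV);x0,x1,y0,y1=map(int,sys.argv[3:7])
m=np.zeros(hsv.shape[:2],np.uint8);m[y0:y1,x0:x1]=cv2.inRange(hsv,(3,90,70),(35,255,255))[y0:y1,x0:x1]
n,l,st,ce=cv2.connectedComponentsWithStats(m);i=1+np.argmax(st[1:,4]);ys,xs=np.nonzero(l==i)
X=np.array([atz(p,(u,v),zt)[:2] for u,v in zip(xs,ys)]);c=X.mean(0);w,v=np.linalg.eigh(np.cov((X-c).T));d=v[:,1]*np.sign(v[0,1])
s=(X-c)@d;t=(X-c)@np.array([-d[1],d[0]])
print('n',len(X),'len',np.ptp(s),'wid',np.ptp(t),'yaw deg',np.degrees(np.arctan2(d[1],d[0])))
mid=(s.max()+s.min())/2;tm=(np.percentile(t,2)+np.percentile(t,98))/2
ctr=c+d*mid+tm*np.array([-d[1],d[0]]);print('front end',c+d*s.max(),'centre',ctr,'grip(x-35)',ctr-.005*d,'pin',ctr+.030*d)
E
python3 sfit.py s1 .066 270 340 105 215; python3 -c "
from h import *
import pickle
np.set_printoptions(precision=4,suppress=True)
w,t=[pickle.load(open(f'pics/s1_{c}.pkl','rb')) for c in('wrist','top')]
print(tri([(w,(305.7,165.7)),(t,(373.2,211.2))]))"
```

```text
n 1673 len 0.09422279882915997 wid 0.021059272993687792 yaw deg 5.0449131799918225
front end [ 0.5534 -0.1802] centre [ 0.5065 -0.1843] grip(x-35) [ 0.5015 -0.1848] pin [ 0.5364 -0.1817]
(array([ 0.4984, -0.1825,  0.0373]), [np.float64(2.5962565848373527), np.float64(2.5962565848373074)])
```

```bash
python3 -c "
from h import *
plan(([.5015,-.1848,.12],down(5)),([.5015,-.1848,.035],down(5)))"
```

```text
[-0.2, 0.0, -5.1, 2.7, -1.8, 8.0] | dist cm 8.6 ang 5.1
[0.0, 0.0, 0.0, 0.0, 0.0, 8.5] | dist cm 8.5 ang 0.0
```

Call:
move_arm(plan=[[-0.2,0,-5.1,2.7,-1.8,8,0.2],[-0.2,0,-5.1,2.7,-1.8,8,0.2],[-0.2,0,-5.1,2.7,-1.8,8,0.2],[-0.2,0,-5.1,2.7,-1.8,8,0.2],[-0.2,0,-5.1,2.7,-1.8,8,0.2]])

```text
time_s: 17.3
position: [0.5023, -0.1859, 0.1217]
tool_rot: [[0.996, 0.087, 0.002], [0.087, -0.996, -0.003], [0.002, 0.003, -1.0]]
ft_force: [-0.9, -0.4, 1.5]
grip_width: 0.0514
gripper_force: 0.0
```

```bash
python3 sty.py s2|head -4; python3 sfit.py s2 .066 230 420 20 330; python3 -c "
from h import *
plan(([.5015,-.1848,.035],down(5)))"
```

```text
17.3 [ 0.5023 -0.1859  0.1217] [-32.9  25.   84.9  -0.1  69.9  52.1]
wrist stylus_grip [([317.7, 210.4], 0.59, array([ 0.4987, -0.1841]))]
wrist stylus [([317.9, 163.0], 0.65, array([ 0.5337, -0.181 ]))]
wrist lid_bar [([319.4, 209.3], 0.37, array([ 0.5803, -0.1782]))]
n 2472 len 0.09475571974886435 wid 0.019988898841185633 yaw deg 4.942825975782351
front end [ 0.5549 -0.1799] centre [ 0.5077 -0.184 ] grip(x-35) [ 0.5027 -0.1844] pin [ 0.5376 -0.1814]
[0.0, 0.0, 0.0, -0.0, -0.0, 8.5] | dist cm 8.5 ang 0.1
```

Call:
move_arm(plan=[[0,0,0,0.1,0,2.5,0.2],[0,0,0,0.1,0,5,0.2],[0,0,0,0.1,0,7.5,0.2],[0,0,0,0.1,0,8.5,0.2],[0,0,0,0.1,0,8.5,0.2]])

```text
time_s: 18.4
position: [0.5024, -0.1848, 0.0339]
tool_rot: [[0.996, 0.088, -0.002], [0.088, -0.996, 0.0], [-0.002, -0.001, -1.0]]
ft_force: [-0.4, -0.1, -0.1]
grip_width: 0.0511
gripper_force: 0.0
```

Call:
move_arm(plan=[[0,0,0,0,0,0,-1],[0,0,0,0,0,0,-1],[0,0,0,0,0,0,-1],[0,0,0,0,0,0,-1],[0,0,0,0,0,0,-1]], squeeze=100)

```text
time_s: 18.9
position: [0.5036, -0.1853, 0.0363]
tool_rot: [[0.996, 0.088, 0.002], [0.088, -0.996, -0.002], [0.002, 0.002, -1.0]]
ft_force: [0.5, 1.7, 5.9]
grip_width: 0.0169
gripper_force: 97.9
```

Call:
move_arm(plan=[[0,0,0,0,0,-1,-1],[0,0,0,0,0,-3,-1],[0,0,0,0,0,-6,-1],[0,0,0,0,0,-9,-1],[0,0,0,0,0,-12,-1]])

```text
time_s: 19.4
position: [0.5026, -0.1848, 0.157]
tool_rot: [[0.996, 0.088, 0.0], [0.088, -0.996, -0.001], [0.0, 0.001, -1.0]]
ft_force: [0.1, -0.2, -1.8]
grip_width: 0.0165
gripper_force: 98.2
```

```bash
python3 -c "
from h import *
np.set_printoptions(precision=4,suppress=True)
s=env.observe();print(s['time_s'],s['position'],np.array(s['tool_rot']),s['grip_width'],s['gripper_force'],s['ft_force'],np.round(s['q'],1))"
```

```text
19.4 [ 0.5026 -0.1848  0.157 ] [[ 0.9961  0.0877  0.0001]
 [ 0.0877 -0.9961 -0.0013]
 [ 0.      0.0013 -1.    ]] 0.016537703571317983 98.21445107460022 [ 0.106  -0.1541 -1.7687] [-32.8  22.9  81.8  -0.1  75.2  52.2]
```

Call:
move_arm(plan=[[0,0,0,0,-3,-0.3,-1],[0,0,0,0,-7,-0.3,-1],[0,0,0,0,-11,-0.3,-1],[0,0,0,0,-15.8,-0.3,-1]])

```text
time_s: 19.8
position: [0.4888, -0.0266, 0.1587]
tool_rot: [[0.996, 0.086, 0.001], [0.086, -0.996, -0.001], [0.001, 0.002, -1.0]]
ft_force: [0.6, 0.6, -1.4]
grip_width: 0.0166
gripper_force: 98.2
```

Call:
move_arm(plan=[[0,0,0,0,-4,0,-1],[0,0,0,0,-8,0,-1],[0,0,0,0,-12,0,-1],[0,0,0,0,-15.8,0,-1]])

```text
time_s: 20.2
position: [0.4747, 0.1316, 0.1586]
tool_rot: [[0.996, 0.088, 0.001], [0.088, -0.996, -0.001], [0.001, 0.001, -1.0]]
ft_force: [0.8, 0.5, -0.9]
grip_width: 0.0166
gripper_force: 98.3
```

Call:
move_arm(plan=[[0,0,0,0,-4,0,-1],[0,0,0,0,-8,0,-1],[0,0,5,0,-12,0,-1],[0,0,5,0,-15.8,0,-1],[0,0,5,0,-15.8,0,-1]])

```text
time_s: 20.7
position: [0.4604, 0.2908, 0.1583]
tool_rot: [[1.0, 0.005, 0.001], [0.005, -1.0, 0.0], [0.001, -0.0, -1.0]]
ft_force: [1.2, -0.2, -1.1]
grip_width: 0.0167
gripper_force: 98.4
```

```bash
python3 snap.py g1; python3 - <<'E'
from h import *
import pickle
s=env.observe();print(s['position'],s['grip_width'],s['gripper_force'])
p=pickle.load(open('pics/g1.pkl','rb'))
im=cv2.resize(p['color'][:,:,::-1],None,fx=2,fy=2,interpolation=cv2.INTER_CUBIC)
for q in([.546,.376,-.061],[.532,.2003,.035]):
    c,s=np.cos(q[2]),np.sin(q[2])
    for r in(.044,.067):
        for a in np.linspace(-1.05,1.05,15):
            x,y=-r*np.cos(a),-r*np.sin(a)
            u=proj(p,[q[0]+c*x-s*y,q[1]+s*x+c*y,.028])[0]
            cv2.circle(im,tuple(int(round(2*v+.5)) for v in u),1,(255,0,255),-1)
cv2.imwrite('pics/g1v.png',im[0:500,240:1040]);print(im.shape)
E
```

```text
seam_a [([398.6, 180.7], 0.89, array([0.468 , 0.2022])), ([569.6, 137.6], 0.75, array([0.5166, 0.0217])), ([244.5, 163.4], 0.58, array([0.4866, 0.3753]))]
bracket_a [([400.1, 125.1], 0.85, array([0.5284, 0.2014])), ([563.5, 80.9], 0.65, array([0.5751, 0.0298])), ([243.1, 110.4], 0.63, array([0.5431, 0.377 ]))]
20.85 [0.4612 0.2868 0.1579] 0.016815248254675348
[0.46123803 0.28684281 0.15789316] 0.016815248254675348 98.36652874946594
(800, 1280, 3)
```

View pics/g1v.png

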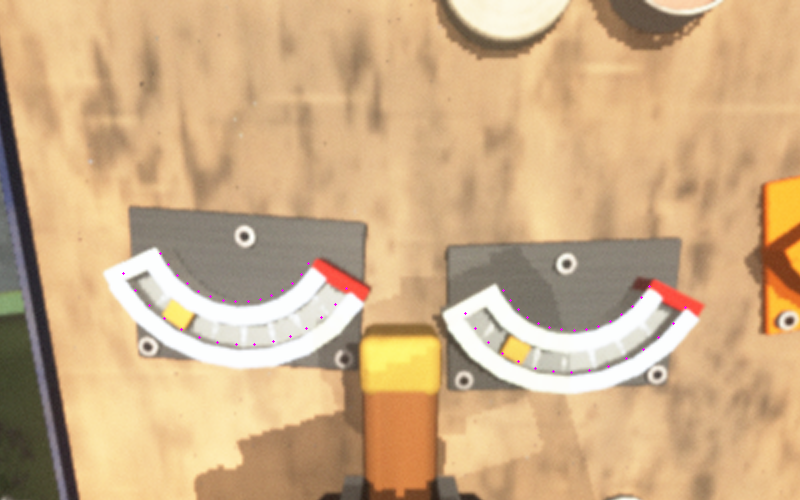

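```bash
cat > fit3.py <<'E'
import sys
sys.argv=['x'];from fit import *
p=pickle.load(open('pics/g1.pkl','rb'));p['g']=cv2.GaussianBlur(p['color'].astype(np.float32).mean(2),(0,0),.8)
for k,q0 in(('A',[.546,.376,-.061]),('B',[.532,.2003,.035])):
    for edges in(((.0505,.0555),(.0735,.0785)),((.0465,.0415),(.0695,.0645)),((.0505,.0555),)):
        def sc(v,yaw):
            m=lambda L:np.minimum(samp(p,W([*v[:2],yaw],L)),200).mean()
            return -sum(m(arc(i,.028))-m(arc(o,.028)) for i,o in edges)
        r=minimize(sc,q0[:2],args=(q0[2],),method='Nelder-Mead',options=dict(initial_simplex=np.array(q0[:2])+[[0,0],[.004,0],[0,.004]]))
        print(k,edges,r.x,r.fun)
# screws in full px (crop 2x, +240 cols): top-left.. near-hinge middle screw and 2 corners
for k,S in(('A',[(345,358),(149,346),(245,236)]),('B',[(657,375),(464,380),(566,263)])):
    P=[atz(p,((u+240-.5)/2,(v-.5)/2),.007)[:2] for u,v in S];m=(P[0]+P[1])/2;x=P[2]-m;y=P[1]-P[0]
    print(k,'rect mid',m+x/2,'yaw',np.arctan2(-y[0],y[1]),np.arctan2(x[1],x[0]),np.linalg.norm(y),np.linalg.norm(x), 'origin', m+x/2+.0415*x/np.linalg.norm(x))
E
timeout 100 python3 fit3.py
```

```text
A ((0.0505, 0.0555), (0.0735, 0.0785)) [0.5417 0.3744] -34.386077880859375
A ((0.0465, 0.0415), (0.0695, 0.0645)) [0.5455 0.3772] -75.11311340332031
A ((0.0505, 0.0555),) [0.535  0.3804] -13.518020629882812
B ((0.0505, 0.0555), (0.0735, 0.0785)) [0.5289 0.2006] -58.23286437988281
B ((0.0465, 0.0415), (0.0695, 0.0645)) [0.5304 0.2008] -108.43034362792969
B ((0.0505, 0.0555),) [0.531  0.2024] -11.223861694335938
A rect mid [0.5031 0.3784] yaw -0.05622338412988842 -0.05332124612388478 0.11341022040891763 0.0645028702875915 origin [0.5445 0.3762]
B rect mid [0.4894 0.1985] yaw 0.03276769612324332 0.04032065846899625 0.11309876496935957 0.06525806240739825 origin [0.5308 0.2002]
```

```bash
cat > tgt.py <<'E'
from h import *
BR={'A':(.5452,.3760,-.0595),'B':(.5314,.2004,.0355)}
PO=np.array([.035,0,.027])
def pose(k,a,z):
    x,y,w=BR[k];c,s=np.cos(w),np.sin(w);lx,ly=-.06*np.cos(a),-.06*np.sin(a)
    R=down(np.degrees(w));return np.array([x+c*lx-s*ly,y+s*lx+c*ly,z])-R@PO,R
E
python3 - <<'E'
from tgt import *
s=env.observe();print(s['position'])
plan(pose('B',-.85,.06),pose('B',-.85,.034),pose('B',-.85,.026),pose('B',-.85,.019));print(pose('B',-.85,.026)[0])
a=-.85
for c in range(9):
    print(c,'a0 %.2f'%a,[[0,0,0,round(-6*(np.cos(a+.04*k)-np.cos(a)),2),round(6*(np.sin(a+.04*k)-np.sin(a)),2),0,-1] for k in range(1,6)]);a+=.2
E
```

```text
[0.46123803 0.28684281 0.15789316]
[0.1, 0.0, -2.0, -0.6, 4.4, 7.1] | dist cm 8.4 ang 2.0
[0.0, 0.0, 0.0, 0.0, 0.0, 2.6] | dist cm 2.6 ang 0.0
[0.0, 0.0, 0.0, 0.0, 0.0, 0.8] | dist cm 0.8 ang 0.0
[0.0, 0.0, 0.0, 0.0, 0.0, 0.7] | dist cm 0.7 ang 0.0
[0.45524812 0.24280072 0.053     ]
0 a0 -0.85 [[0, 0, 0, np.float64(-0.18), np.float64(0.16), 0, -1], [0, 0, 0, np.float64(-0.35), np.float64(0.33), 0, -1], [0, 0, 0, np.float64(-0.51), np.float64(0.51), 0, -1], [0, 0, 0, np.float64(-0.67), np.float64(0.69), 0, -1], [0, 0, 0, np.float64(-0.82), np.float64(0.88), 0, -1]]
1 a0 -0.65 [[0, 0, 0, np.float64(-0.14), np.float64(0.19), 0, -1], [0, 0, 0, np.float64(-0.27), np.float64(0.39), 0, -1], [0, 0, 0, np.float64(-0.4), np.float64(0.6), 0, -1], [0, 0, 0, np.float64(-0.52), np.float64(0.81), 0, -1], [0, 0, 0, np.float64(-0.63), np.float64(1.02), 0, -1]]
2 a0 -0.45 [[0, 0, 0, np.float64(-0.1), np.float64(0.22), 0, -1], [0, 0, 0, np.float64(-0.19), np.float64(0.44), 0, -1], [0, 0, 0, np.float64(-0.27), np.float64(0.67), 0, -1], [0, 0, 0, np.float64(-0.35), np.float64(0.89), 0, -1], [0, 0, 0, np.
[... 1026 characters left out ...]
64(0.29), np.float64(0.66), 0, -1], [0, 0, 0, np.float64(0.4), np.float64(0.87), 0, -1], [0, 0, 0, np.float64(0.52), np.float64(1.08), 0, -1]]
7 a0 0.55 [[0, 0, 0, np.float64(0.13), np.float64(0.2), 0, -1], [0, 0, 0, np.float64(0.27), np.float64(0.4), 0, -1], [0, 0, 0, np.float64(0.41), np.float64(0.59), 0, -1], [0, 0, 0, np.float64(0.56), np.float64(0.77), 0, -1], [0, 0, 0, np.float64(0.73), np.float64(0.95), 0, -1]]
8 a0 0.75 [[0, 0, 0, np.float64(0.17), np.float64(0.17), 0, -1], [0, 0, 0, np.float64(0.34), np.float64(0.34), 0, -1], [0, 0, 0, np.float64(0.52), np.float64(0.5), 0, -1], [0, 0, 0, np.float64(0.71), np.float64(0.65), 0, -1], [0, 0, 0, np.float64(0.9), np.float64(0.79), 0, -1]]
```

Call:
move_arm(plan=[[0,0,-2,-0.6,2,2,-1],[0,0,-2,-0.6,4.4,5,-1],[0,0,-2,-0.6,4.4,7.1,-1],[0,0,-2,-0.6,4.4,9,-1],[0,0,-2,-0.6,4.4,9.7,-1]])

```text
time_s: 21.35
position: [0.4549, 0.2416, 0.0594]
tool_rot: [[0.999, 0.033, -0.003], [0.033, -0.999, -0.002], [-0.003, 0.002, -1.0]]
ft_force: [-0.2, 0.1, -1.2]
grip_width: 0.0167
gripper_force: 98.4
```

```bash
python3 - <<'E'
from tgt import *
np.set_printoptions(precision=4,suppress=True)
P=[]
for i in range(6):
    s=env.observe();P.append(np.r_[s['position'],Ro.from_matrix(np.array(s['tool_rot'])).as_rotvec()]);p=env.get_image('wrist') 
save(p,'b1.png');P=np.array(P);print(P,P.std(0));m=P[1:].mean(0);R=Ro.from_rotvec(m[3:]).as_matrix();print(R)
plan(pose('B',-.85,.034),pose('B',-.85,.026),start=(m[:3],R));print(s['ft_force'],s['time_s'])
E
```

```text
[[ 0.4549  0.2416  0.0594  3.1396  0.0523 -0.0044]
 [ 0.4549  0.2419  0.0592  3.1395  0.053  -0.0047]
 [ 0.4553  0.2423  0.0603  3.1399  0.0536 -0.0025]
 [ 0.4557  0.2427  0.061   3.1403  0.0542 -0.0001]
 [ 0.4559  0.2429  0.0614  3.1405  0.0548  0.0014]
 [ 0.4559  0.2431  0.0615  3.1407  0.0551  0.0022]] [0.0004 0.0005 0.0009 0.0005 0.001  0.0027]
[[ 0.9994  0.0345 -0.0005]
 [ 0.0345 -0.9994 -0.0009]
 [-0.0005  0.0009 -1.    ]]
[0.1, 0.0, -0.1, -0.0, -0.0, -0.0] | dist cm 0.0 ang 0.1
[0.0, 0.0, 0.0, 0.0, 0.0, 0.8] | dist cm 0.8 ang 0.0
[-0.2625  0.5469 -0.6588] 21.6
```

Call:
move_arm(plan=[[0,0,0,0,0,0.3,-1],[0,0,0,0,0,0.6,-1],[0,0,0,0,0,0.8,-1],[0,0,0,0,0,0.8,-1],[0,0,0,0,0,0.8,-1]])

```text
time_s: 22.15
position: [0.4553, 0.2432, 0.0524]
tool_rot: [[0.999, 0.035, -0.001], [0.035, -0.999, -0.001], [-0.001, 0.001, -1.0]]
ft_force: [0.1, -0.1, -0.9]
grip_width: 0.0166
gripper_force: 98.4
```

```bash
python3 - <<'E'
from tgt import *
import pickle
np.set_printoptions(precision=4,suppress=True)
p=pickle.load(open('pics/g1.pkl','rb'))
hsv=cv2.cvtColor(p['color'],cv2.COLOR_RGB2HSV);m=cv2.inRange(hsv,(20,120,100),(35,255,255));m[:,:290]=0;m[:,350:]=0;m[:150]=0;m[230:]=0
ys,xs=np.nonzero(m);print(xs.min(),xs.max(),ys.min(),ys.max(),len(xs))
T=np.array([.4612,.2868,.158])
for z in(.185,.189,.193): print(z,atz(p,((xs.min()+xs.max())/2,ys.min()-.5),z)-T, atz(p,(xs.min()-.5,ys.min()+12),z)[1]-atz(p,(xs.max()+.5,ys.min()+12),z)[1])
s=env.observe();print(s['time_s'],s['position'],s['ft_force'],s['wrist_torque'])
E
```

```text
301 339 169 195 991
0.185 [0.0489 0.0046 0.027 ] 0.019835509163186826
0.189 [0.0496 0.0046 0.031 ] 0.01925893899886183
0.193 [0.0502 0.0046 0.035 ] 0.01868236883453689
22.15 [0.4553 0.2432 0.0524] [ 0.0722 -0.1279 -0.8878] [0.0097 0.0198 0.0079]
```

Call:
move_arm(plan=[[0,0,0,0,0,0.3,-1],[0,0,0,0,0,0.6,-1],[0,0,0,0,0,0.6,-1]])

```text
time_s: 22.45
position: [0.455, 0.2431, 0.046]
tool_rot: [[0.999, 0.035, -0.001], [0.035, -0.999, -0.001], [-0.001, 0.001, -1.0]]
ft_force: [0.3, 0.4, -1.2]
grip_width: 0.0165
gripper_force: 98.4
```

Call:
move_arm(plan=[[0,0,0,-0.18,0.16,0,-1],[0,0,0,-0.35,0.33,0,-1],[0,0,0,-0.51,0.51,0,-1],[0,0,0,-0.67,0.69,0,-1],[0,0,0,-0.82,0.88,0,-1]])

```text
time_s: 22.95
position: [0.4477, 0.2343, 0.0466]
tool_rot: [[0.999, 0.035, 0.001], [0.035, -0.999, 0.0], [0.001, -0.0, -1.0]]
ft_force: [1.8, 2.8, -2.6]
grip_width: 0.0165
gripper_force: 98.2
```

Call:
move_arm(plan=[[0,0,0,-0.14,0.19,0,-1],[0,0,0,-0.27,0.39,0,-1],[0,0,0,-0.4,0.6,0,-1],[0,0,0,-0.52,0.81,0,-1],[0,0,0,-0.63,1.02,0,-1]])

```text
time_s: 23.45
position: [0.4418, 0.2236, 0.0466]
tool_rot: [[0.999, 0.035, 0.001], [0.035, -0.999, -0.0], [0.001, 0.001, -1.0]]
ft_force: [3.3, 3.5, -2.3]
grip_width: 0.0162
gripper_force: 98.3
```

Call:
move_arm(plan=[[0,0,0,-0.1,0.22,0,-1],[0,0,0,-0.19,0.44,0,-1],[0,0,0,-0.27,0.67,0,-1],[0,0,0,-0.35,0.89,0,-1],[0,0,0,-0.41,1.13,0,-1]])

```text
time_s: 23.95
position: [0.4381, 0.2123, 0.0468]
tool_rot: [[0.999, 0.035, 0.001], [0.035, -0.999, -0.0], [0.001, 0.0, -1.0]]
ft_force: [3.0, 4.1, -1.7]
grip_width: 0.0164
gripper_force: 98.4
```

```bash
cat > st.py <<'E'
from tgt import *
import sys
np.set_printoptions(precision=4,suppress=True)
s=env.observe();print(s['time_s'],s['position'],np.degrees(np.arctan2(s['tool_rot'][1][0],s['tool_rot'][0][0])),s['ft_force'],s['wrist_torque'],s['grip_width'],s['gripper_force'])
if len(sys.argv)>1:
    k=sys.argv[1];x,y,w=BR[k];d=np.array(s['position'])+np.array(s['tool_rot'])@PO-[x,y,0];c,sn=np.cos(w),np.sin(w);l=[c*d[0]+sn*d[1],-sn*d[0]+c*d[1]];print('pin r',np.hypot(*l),'a',np.arctan2(-l[1],-l[0]),'z',d[2])
    p=env.get_image('top');r=p['color'];hsv=cv2.cvtColor(r,cv2.COLOR_RGB2HSV)
E
python3 st.py B
```

```text
23.95 [0.4381 0.2123 0.0468] 2.0270422768294956 [ 3.0061  4.137  -1.7446] [ 0.9245 -0.7426  0.1839] 0.016435878760932922 98.42166481423192
pin r 0.05973298479395474 a -0.25670338415315286 z 0.019810094507928103
```

Call:
move_arm(plan=[[0,0,0,-0.05,0.23,0,-1],[0,0,0,-0.1,0.47,0,-1],[0,0,0,-0.14,0.71,0,-1],[0,0,0,-0.16,0.95,0,-1],[0,0,0,-0.18,1.18,0,-1]])

```text
time_s: 24.5
position: [0.4365, 0.2004, 0.0466]
tool_rot: [[0.999, 0.035, -0.0], [0.035, -0.999, -0.0], [-0.0, 0.0, -1.0]]
ft_force: [2.5, 5.3, -0.3]
grip_width: 0.0164
gripper_force: 98.5
```

Call:
move_arm(plan=[[0,0,0,-0.01,0.24,0,-1],[0,0,0,0,0.48,0,-1],[0,0,0,0.01,0.72,0,-1],[0,0,0,0.03,0.96,0,-1],[0,0,0,0.06,1.2,0,-1]])

```text
time_s: 25.0
position: [0.4371, 0.1885, 0.0466]
tool_rot: [[0.999, 0.035, -0.001], [0.035, -0.999, -0.0], [-0.001, 0.0, -1.0]]
ft_force: [1.0, 5.2, -0.9]
grip_width: 0.0164
gripper_force: 98.6
```

Call:
move_arm(plan=[[0,0,0,0.04,0.24,0,-1],[0,0,0,0.09,0.47,0,-1],[0,0,0,0.15,0.7,0,-1],[0,0,0,0.22,0.93,0,-1],[0,0,0,0.3,1.16,0,-1]])

```text
time_s: 25.5
position: [0.4401, 0.177, 0.0464]
tool_rot: [[0.999, 0.035, -0.002], [0.035, -0.999, -0.0], [-0.002, 0.0, -1.0]]
ft_force: [0.6, 5.5, -0.8]
grip_width: 0.0168
gripper_force: 98.6
```

Call:
move_arm(plan=[[0,0,0,0.09,0.22,0,-1],[0,0,0,0.18,0.44,0,-1],[0,0,0,0.29,0.66,0,-1],[0,0,0,0.4,0.87,0,-1],[0,0,0,0.52,1.08,0,-1]])

```text
time_s: 26.0
position: [0.4453, 0.1664, 0.0463]
tool_rot: [[0.999, 0.035, -0.003], [0.035, -0.999, -0.001], [-0.003, 0.0, -1.0]]
ft_force: [-0.7, 5.2, -0.5]
grip_width: 0.0168
gripper_force: 98.6
```

Call:
move_arm(plan=[[0,0,0,0.13,0.2,0,-1],[0,0,0,0.27,0.4,0,-1],[0,0,0,0.41,0.59,0,-1]])

```text
time_s: 26.3
position: [0.4494, 0.1606, 0.0463]
tool_rot: [[0.999, 0.035, -0.003], [0.035, -0.999, -0.001], [-0.003, 0.0, -1.0]]
ft_force: [-1.5, 4.1, -0.7]
grip_width: 0.0168
gripper_force: 98.6
```

```bash
python3 st.py B
```

```text
26.3 [0.4494 0.1606 0.0463] 2.032389264280778 [-1.4755  4.095  -0.6754] [1.0588 0.2158 0.1253] 0.016760865154989285 98.59818170545623
pin r 0.0608663323622914 a 0.6511672545301297 z 0.019132850752152715
```

Call:
move_arm(plan=[[0,0,0,0.07,0.09,0,-1],[0,0,0,0.15,0.18,0,-1],[0,0,0,0.23,0.27,0,-1],[0,0,0,0.23,0.27,0,-1]])

```text
time_s: 26.75
position: [0.4529, 0.1576, 0.0464]
tool_rot: [[0.999, 0.035, -0.001], [0.035, -0.999, -0.001], [-0.001, 0.001, -1.0]]
ft_force: [-1.8, 0.9, -1.3]
grip_width: 0.0166
gripper_force: 98.5
```

```bash
python3 st.py B
```

```text
26.75 [0.4529 0.1576 0.0464] 2.024179550557234 [-1.7818  0.8544 -1.3198] [0.2085 0.2788 0.0257] 0.016561062147215123 98.47390319874194
pin r 0.060226896470348436 a 0.7263258212925692 z 0.019359980873760497
```

Call:
move_arm(plan=[[0,0,0,0.08,0.09,0,-1],[0,0,0,0.16,0.17,0,-1],[0,0,0,0.16,0.17,0,-1]])

```text
time_s: 27.1
position: [0.4539, 0.1566, 0.0465]
tool_rot: [[0.999, 0.035, -0.002], [0.035, -0.999, -0.0], [-0.002, 0.0, -1.0]]
ft_force: [-5.1, 4.5, 1.5]
grip_width: 0.0165
gripper_force: 98.8
```

```bash
python3 st.py B
```

```text
27.1 [0.4539 0.1566 0.0465] 2.029971336878782 [-5.1323  4.4908  1.5455] [0.8684 1.005  0.1198] 0.016537203458482867 98.82823185995221
pin r 0.06021959911664302 a 0.7502753750045067 z 0.019375806852453492
```

Call:
move_arm(plan=[[0,0,0,0.09,0.09,0,-1],[0,0,0,0.09,0.09,0,-1],[0,0,0,0.09,0.09,0,-1]])

```text
time_s: 27.45
position: [0.4542, 0.1561, 0.0465]
tool_rot: [[0.999, 0.036, -0.004], [0.036, -0.999, 0.0], [-0.004, -0.0, -1.0]]
ft_force: [-7.2, 5.5, 3.8]
grip_width: 0.0166
gripper_force: 99.1
```

```bash
python3 st.py B; python3 - <<'E'
from tgt import *
# retreat a little, lift, go to A hover
a=.79;s=env.observe();P0=(pose('B',.79,.019))
w=[pose('B',.74,.019),pose('B',.74,.07),pose('A',-.85,.07),pose('A',-.85,.034)]
plan(*w,start=P0)
E
```

```text
27.45 [0.4542 0.1561 0.0465] 2.0354312173938123 [-7.2378  5.5185  3.8171] [1.3461 1.332  0.2171] 0.016562933308669845 99.10982692614198
pin r 0.06035145891474136 a 0.7584927136874607 z 0.019343922159628595
[0.0, 0.0, 0.0, -0.2, -0.2, 0.0] | dist cm 0.3 ang 0.0
[0.0, 0.0, 0.0, 0.0, 0.0, -5.1] | dist cm 5.1 ang 0.0
[0.0, 0.0, 5.4, 2.9, -26.7, 0.0] | dist cm 26.9 ang 5.4
[0.0, 0.0, 0.0, 0.0, 0.0, 3.6] | dist cm 3.6 ang 0.0
```

Call:
move_arm(plan=[[0,0,0,-0.2,-0.25,0,-1],[0,0,0,-0.2,-0.25,-1,-1],[0,0,0,-0.2,-0.25,-3,-1],[0,0,0,-0.2,-0.25,-5.1,-1]])

```text
time_s: 27.9
position: [0.4543, 0.1576, 0.0988]
tool_rot: [[0.999, 0.035, 0.001], [0.035, -0.999, -0.001], [0.001, 0.001, -1.0]]
ft_force: [-0.4, 0.5, -0.3]
grip_width: 0.0164
gripper_force: 98.5
```

Call:
move_arm(plan=[[0,0,0,0.3,-3,0,-1],[0,0,0,0.7,-6.5,0,-1],[0,0,0,1.1,-10,0,-1],[0,0,0,1.4,-13.3,0,-1]])

```text
time_s: 28.3
position: [0.4639, 0.2927, 0.0985]
tool_rot: [[0.999, 0.035, 0.002], [0.035, -0.999, -0.001], [0.002, 0.001, -1.0]]
ft_force: [0.1, -0.6, -1.6]
grip_width: 0.0168
gripper_force: 98.6
```

Call:
move_arm(plan=[[0,0,2,0.4,-4,0,-1],[0,0,4,0.8,-8,0,-1],[0,0,5.4,1.2,-11,0,-1],[0,0,5.4,1.5,-13.4,0,-1],[0,0,5.4,1.5,-13.4,0,-1]])

```text
time_s: 28.8
position: [0.4736, 0.4282, 0.0978]
tool_rot: [[0.998, -0.056, 0.002], [-0.056, -0.998, 0.0], [0.002, -0.001, -1.0]]
ft_force: [1.1, -1.5, -1.4]
grip_width: 0.0167
gripper_force: 98.6
```

```bash
python3 st.py A; python3 - <<'E'
from tgt import *
import pickle
np.set_printoptions(precision=4,suppress=True)
for i in range(4): p=env.get_image('wrist')
pickle.dump(p,open('pics/h1.pkl','wb'));save(p,'h1.png')
hsv=cv2.cvtColor(p['color'],cv2.COLOR_RGB2HSV);m=cv2.inRange(hsv,(20,120,100),(35,255,255))
n,l,st,ce=cv2.connectedComponentsWithStats(m);print(st[1:][st[1:,4]>25])
x,y,w=BR['B'];R=down(np.degrees(w))
for v in(0,1.3,1.4,1.45,1.5):
    a=v-.6;c,s=np.cos(w),np.sin(w);lx,ly=-.06*np.cos(a),-.06*np.sin(a);print(v,proj(p,[x+c*lx-s*ly,y+s*lx+c*ly,.025]))
plan(pose('A',-.85,.06),pose('A',-.85,.034))
E
```

```text
28.8 [0.4736 0.4282 0.0978] -3.238420128904225 [ 1.1213 -1.4638 -1.4473] [-0.0403 -0.009  -0.0215] 0.016710402683946586 98.59817862510681
pin r 0.06212877630234833 a -0.8819457612833609 z 0.0709102536932745
[[ 627  156   13   17  107]
 [ 300  168   44   29 1012]]
0 [[538.2885 184.6181]]
1.3 [[624.0805 172.844 ]]
1.4 [[630.3547 167.7037]]
1.45 [[633.37  164.946]]
1.5 [[636.2945 162.0699]]
[0.1, -0.0, -0.0, -0.0, -0.1, 1.1] | dist cm 1.1 ang 0.1
[0.0, 0.0, 0.0, 0.0, 0.0, 2.6] | dist cm 2.6 ang 0.0
```

Call:
move_arm(plan=[[0,0,0,0,0,1,-1],[0,0,0,0,0,2.5,-1],[0,0,0,0,0,3.7,-1],[0,0,0,0,0,3.7,-1],[0,0,0,0,0,3.7,-1]])

```text
time_s: 29.55
position: [0.4732, 0.4256, 0.0602]
tool_rot: [[0.998, -0.059, -0.001], [-0.059, -0.998, -0.001], [-0.001, 0.001, -1.0]]
ft_force: [0.2, 1.1, -0.8]
grip_width: 0.0161
gripper_force: 98.6
```

Call:
move_arm(plan=[[0,0,0,0,0,0.3,-1],[0,0,0,0,0,0.6,-1],[0,0,0,0,0,0.8,-1],[0,0,0,0,0,0.8,-1],[0,0,0,0,0,0.8,-1]])

```text
time_s: 30.05
position: [0.4732, 0.4258, 0.0524]
tool_rot: [[0.998, -0.059, -0.0], [-0.059, -0.998, -0.001], [-0.0, 0.001, -1.0]]
ft_force: [0.0, 1.2, -2.1]
grip_width: 0.0165
gripper_force: 98.6
```

```bash
python3 st.py A
```

```text
30.05 [0.4732 0.4258 0.0524] -3.3716531134351038 [ 0.0104  1.1828 -2.1021] [-0.0208 -0.0094 -0.0371] 0.016516897002347892 98.59039306640625
pin r 0.06043057881640647 a -0.8499157145750014 z 0.025338665801117453
```

Call:
move_arm(plan=[[0,0,0,0,0,0.3,-1],[0,0,0,0,0,0.6,-1],[0,0,0,0,0,0.6,-1]])

```text
time_s: 30.4
position: [0.4729, 0.4255, 0.0457]
tool_rot: [[0.998, -0.059, -0.001], [-0.059, -0.998, -0.001], [-0.001, 0.001, -1.0]]
ft_force: [0.5, 0.3, -0.5]
grip_width: 0.017
gripper_force: 98.6
```

Call:
move_arm(plan=[[0,0,0,-0.18,0.16,0,-1],[0,0,0,-0.35,0.33,0,-1],[0,0,0,-0.51,0.51,0,-1],[0,0,0,-0.67,0.69,0,-1],[0,0,0,-0.82,0.88,0,-1]])

```text
time_s: 30.9
position: [0.4649, 0.4177, 0.0465]
tool_rot: [[0.998, -0.059, 0.001], [-0.059, -0.998, 0.0], [0.001, -0.0, -1.0]]
ft_force: [4.2, 3.5, -3.0]
grip_width: 0.0161
gripper_force: 98.3
```

Call:
move_arm(plan=[[0,0,0,-0.14,0.19,0,-1],[0,0,0,-0.27,0.39,0,-1],[0,0,0,-0.4,0.6,0,-1],[0,0,0,-0.52,0.81,0,-1],[0,0,0,-0.63,1.02,0,-1]])

```text
time_s: 31.4
position: [0.4576, 0.4075, 0.0465]
tool_rot: [[0.998, -0.059, 0.0], [-0.059, -0.998, -0.001], [0.0, 0.001, -1.0]]
ft_force: [3.8, 3.0, -2.8]
grip_width: 0.0166
gripper_force: 98.4
```

Call:
move_arm(plan=[[0,0,0,-0.1,0.22,0,-1],[0,0,0,-0.19,0.44,0,-1],[0,0,0,-0.27,0.67,0,-1],[0,0,0,-0.35,0.89,0,-1],[0,0,0,-0.41,1.13,0,-1]])

```text
time_s: 31.9
position: [0.4528, 0.3966, 0.0466]
tool_rot: [[0.998, -0.059, 0.0], [-0.059, -0.998, -0.0], [0.0, 0.0, -1.0]]
ft_force: [3.8, 3.5, -1.0]
grip_width: 0.0165
gripper_force: 98.5
```

```bash
python3 st.py A
```

```text
31.9 [0.4528 0.3966 0.0466] -3.3673345074401118 [ 3.7783  3.5459 -0.9846] [ 0.8753 -0.7315  0.1841] 0.01652355814308613 98.50892272079363
pin r 0.060344919191220855 a -0.25312599487839726 z 0.0196015552402472
```

Call:
move_arm(plan=[[0,0,0,-0.05,0.23,0,-1],[0,0,0,-0.1,0.47,0,-1],[0,0,0,-0.14,0.71,0,-1],[0,0,0,-0.16,0.95,0,-1],[0,0,0,-0.18,1.18,0,-1]])

```text
time_s: 32.45
position: [0.4503, 0.3849, 0.0465]
tool_rot: [[0.998, -0.059, -0.0], [-0.059, -0.998, -0.0], [-0.0, 0.0, -1.0]]
ft_force: [2.7, 4.3, -1.6]
grip_width: 0.0169
gripper_force: 98.7
```

Call:
move_arm(plan=[[0,0,0,-0.01,0.24,0,-1],[0,0,0,0,0.48,0,-1],[0,0,0,0.01,0.72,0,-1],[0,0,0,0.03,0.96,0,-1],[0,0,0,0.06,1.2,0,-1]])

```text
time_s: 32.95
position: [0.4501, 0.373, 0.0465]
tool_rot: [[0.998, -0.059, -0.0], [-0.059, -0.998, -0.0], [-0.0, 0.0, -1.0]]
ft_force: [2.4, 4.8, -0.8]
grip_width: 0.0161
gripper_force: 98.7
```

Call:
move_arm(plan=[[0,0,0,0.04,0.24,0,-1],[0,0,0,0.09,0.47,0,-1],[0,0,0,0.15,0.7,0,-1],[0,0,0,0.22,0.93,0,-1],[0,0,0,0.3,1.16,0,-1]])

```text
time_s: 33.45
position: [0.4521, 0.3613, 0.0464]
tool_rot: [[0.998, -0.059, -0.001], [-0.059, -0.998, -0.0], [-0.001, 0.0, -1.0]]
ft_force: [1.7, 4.6, -0.1]
grip_width: 0.0168
gripper_force: 98.7
```

Call:
move_arm(plan=[[0,0,0,0.09,0.22,0,-1],[0,0,0,0.18,0.44,0,-1],[0,0,0,0.29,0.66,0,-1],[0,0,0,0.4,0.87,0,-1],[0,0,0,0.52,1.08,0,-1]])

```text
time_s: 33.95
position: [0.4563, 0.3501, 0.0464]
tool_rot: [[0.998, -0.059, -0.002], [-0.059, -0.998, -0.0], [-0.002, 0.001, -1.0]]
ft_force: [0.1, 5.1, -0.0]
grip_width: 0.0163
gripper_force: 98.7
```

Call:
move_arm(plan=[[0,0,0,0.13,0.2,0,-1],[0,0,0,0.27,0.4,0,-1],[0,0,0,0.41,0.59,0,-1]])

```text
time_s: 34.25
position: [0.4598, 0.344, 0.0463]
tool_rot: [[0.998, -0.059, -0.003], [-0.059, -0.998, -0.001], [-0.003, 0.001, -1.0]]
ft_force: [-1.3, 4.5, 0.9]
grip_width: 0.0165
gripper_force: 98.7
```

Call:
move_arm(plan=[[0,0,0,0.07,0.09,0,-1],[0,0,0,0.15,0.18,0,-1],[0,0,0,0.23,0.27,0,-1],[0,0,0,0.23,0.27,0,-1]])

```text
time_s: 34.65
position: [0.4626, 0.3406, 0.0462]
tool_rot: [[0.998, -0.059, -0.001], [-0.059, -0.998, -0.002], [-0.001, 0.002, -1.0]]
ft_force: [-1.4, 0.4, -0.1]
grip_width: 0.017
gripper_force: 98.7
```

```bash
python3 st.py A
```

```text
34.65 [0.4626 0.3406 0.0462] -3.3814791572474427 [-1.3985  0.4233 -0.0784] [0.2628 0.1749 0.0471] 0.016990914788843625 98.69367737319408
pin r 0.06064560341893707 a 0.7257802554664453 z 0.01916568626335831
```

Call:
move_arm(plan=[[0,0,0,0.08,0.09,0,-1],[0,0,0,0.16,0.17,0,-1],[0,0,0,0.16,0.17,0,-1]])

```text
time_s: 35.0
position: [0.464, 0.3393, 0.0463]
tool_rot: [[0.998, -0.059, -0.002], [-0.059, -0.998, -0.001], [-0.001, 0.001, -1.0]]
ft_force: [-3.2, 3.2, 0.5]
grip_width: 0.0166
gripper_force: 98.9
```

Call:
move_arm(plan=[[0,0,0,0.09,0.09,0,-1],[0,0,0,0.09,0.09,0,-1],[0,0,0,0.09,0.09,0,-1]])

```text
time_s: 35.3
position: [0.4644, 0.3388, 0.0465]
tool_rot: [[0.998, -0.059, -0.002], [-0.059, -0.998, -0.0], [-0.002, 0.0, -1.0]]
ft_force: [-6.6, 4.1, 1.8]
grip_width: 0.0165
gripper_force: 99.1
```

```bash
python3 st.py A
```

```text
35.3 [0.4644 0.3388 0.0465] -3.35991903336665 [-6.5551  4.0872  1.8318] [0.9292 1.2253 0.1627] 0.01651882492086787 99.09960453864187
pin r 0.0603906136969443 a 0.766672033707575 z 0.019404031004822592
```

Call:
move_arm(plan=[[0,0,0,0.09,0.08,0,-1],[0,0,0,0.09,0.08,0,-1],[0,0,0,0.09,0.08,0,-1]])

```text
time_s: 35.65
position: [0.4648, 0.3384, 0.0466]
tool_rot: [[0.998, -0.058, -0.003], [-0.058, -0.998, 0.001], [-0.003, -0.001, -1.0]]
ft_force: [-7.7, 6.6, 4.6]
grip_width: 0.0163
gripper_force: 99.3
```

```bash
python3 st.py A
```

```text
35.65 [0.4648 0.3384 0.0466] -3.3515592557157747 [-7.7057  6.6133  4.6477] [1.5118 1.58   0.2499] 0.01632788509275568 99.32698736898601
pin r 0.060359366709929585 a 0.7748210723409953 z 0.01950831749794769
```

Call:
move_arm(plan=[[0,0,0,-0.35,-0.35,0,-1],[0,0,0,-0.35,-0.35,-1,-1],[0,0,0,-0.35,-0.35,-4,-1],[0,0,0,-0.35,-0.35,-8,-1],[0,0,0,-0.35,-0.35,-11.2,-1]])

```text
time_s: 36.2
position: [0.4637, 0.3409, 0.1611]
tool_rot: [[0.998, -0.059, 0.002], [-0.059, -0.998, -0.001], [0.002, 0.001, -1.0]]
ft_force: [0.1, -0.1, -0.9]
grip_width: 0.0166
gripper_force: 98.6
```

Call:
move_arm(plan=[[0,0,-3.4,0,4.8,0,-1],[0,0,-3.4,0,4.8,0,-1],[0,0,-3.4,0,4.8,0,-1],[0,0,-3.4,0,4.8,0,-1]])

```text
time_s: 36.6
position: [0.4604, 0.2935, 0.1586]
tool_rot: [[1.0, 0.0, 0.0], [0.0, -1.0, -0.001], [0.0, 0.001, -1.0]]
ft_force: [-0.5, 0.2, -1.1]
grip_width: 0.0169
gripper_force: 98.8
```

```bash
python3 - <<'E'
from tgt import *
import pickle
np.set_printoptions(precision=4,suppress=True)
for i in range(4): p=env.get_image('wrist')
s=env.observe();print(s['time_s'],s['position'],s['grip_width'],s['gripper_force'],np.round(s['q'],1))
pickle.dump(p,open('pics/h2.pkl','wb'));save(p,'h2.png')
hsv=cv2.cvtColor(p['color'],cv2.COLOR_RGB2HSV);m=cv2.inRange(hsv,(18,120,120),(35,255,255));n,l,st,ce=cv2.connectedComponentsWithStats(m)
for k,(x,y,w) in BR.items():
    for j in range(1,n):
        if st[j,4]>30:
            d=atz(p,ce[j],.025)[:2]-[x,y];c,sn=np.cos(w),np.sin(w);l0=[c*d[0]+sn*d[1],-sn*d[0]+c*d[1]];r=np.hypot(*l0)
            if .05<r<.07: print(k,'shoe r',r,'value',np.arctan2(-l0[1],-l0[0])+.6,st[j])
lb=env.get_image('top');print([(d['pixel'],d['conf'],atz(lb,d['pixel'],.303)) for d in env.tip_of('lid_bar',lb)[:2]])
# stylus in hand: nose front edge
T=np.array(s['position']);R=np.array(s['tool_rot'])
m2=cv2.inRange(hsv,(3,90,70),(35,255,255));m2[:,:285]=0;m2[:,355:]=0;m2[:150]=0;m2[240:]=0
ys,xs=np.nonzero(m2);z=T[2]-.027+.058
for row in(ys.min()+4,ys.min()+14,ys.min()+30,ys.max()-5):
    q=xs[ys==row];print(row,(R.T@(atz(p,(q.mean(),row),z)-T)),len(q))
print('front',R.T@(atz(p,(xs.mean(),ys.min()-.5),z)-T))
E
```

```text
36.8 [0.4601 0.2938 0.1582] 0.016592255353502807 98.78046870231628 [ 20.2  23.9  80.   -0.   76.2 110.1]
A shoe r 0.06174677774610988 value 1.4926074579592306 [279 142  15  15 129]
B shoe r 0.06133257062476333 value 1.47292256535806 [445 151  15  15 126]
[([388.9, 147.4], 0.76, array([ 0.6544, -0.184 ,  0.303 ]))]
154 [ 0.0575 -0.0009 -0.031 ] 42
164 [ 0.0527  0.0013 -0.031 ] 42
180 [ 0.0448  0.0006 -0.031 ] 47
234 [ 0.0161 -0.0006 -0.031 ] 70
front [ 0.0596 -0.0006 -0.031 ]
```

Call:
move_arm(plan=[[0,0,0,0.4,4,0,-1],[0,0,0,0.7,8,0,-1],[0,0,0,1.0,12,0,-1],[0,0,0,1.4,16,0,-1]])

```text
time_s: 37.3
position: [0.474, 0.1322, 0.1586]
tool_rot: [[1.0, 0.001, -0.0], [0.001, -1.0, -0.001], [-0.0, 0.001, -1.0]]
ft_force: [0.3, 0.2, 0.2]
grip_width: 0.0168
gripper_force: 98.9
```

Call:
move_arm(plan=[[0,0,0,0.4,4,0,-1],[0,0,0,0.7,8,0,-1],[0,0,0,1.0,12,0,-1],[0,0,0,1.4,16,0,-1]])

```text
time_s: 37.7
position: [0.4882, -0.0281, 0.1588]
tool_rot: [[1.0, 0.001, -0.0], [0.001, -1.0, -0.001], [-0.0, 0.001, -1.0]]
ft_force: [1.4, 0.0, -2.0]
grip_width: 0.0168
gripper_force: 98.9
```

Call:
move_arm(plan=[[0,0,-2,0.4,4,0,-1],[0,0,-5,0.7,8,0,-1],[0,0,-5,1.0,12,0,-1],[0,0,-5,1.4,15.9,0,-1],[0,0,-5,1.4,15.9,0,-1]])

```text
time_s: 38.2
position: [0.5027, -0.1898, 0.1584]
tool_rot: [[0.996, 0.084, -0.0], [0.084, -0.996, -0.002], [-0.0, 0.002, -1.0]]
ft_force: [-0.2, 0.8, -1.3]
grip_width: 0.0168
gripper_force: 98.9
```

```bash
python3 - <<'E'
from tgt import *
np.set_printoptions(precision=4,suppress=True)
for i in range(3): p=env.get_image('wrist')
s=env.observe();print(s['time_s'],s['position'],s['grip_width'],s['gripper_force'],np.round(s['q'],1))
save(p,'r1.png')
t=env.get_image('top');sc=env.get_image('scene')
for q in(p,t,sc): print([(np.round(d['pixel'],1),round(d['conf'],2)) for d in env.tip_of('lid_bar',q)[:2]],[(np.round(d['pixel'],1),round(d['conf'],2)) for d in env.tip_of('stylus',q)[:2]])
plan(([.5026,-.1848,.06],down(5)),([.5026,-.1848,.035],down(5)))
E
```

```text
38.35 [ 0.5022 -0.1851  0.1586] 0.016420735592619976 98.91658544540405 [-32.9  22.8  81.6  -0.   75.6  52.1]
[] [(array([322.5, 181.3]), 0.57)]
[(array([388.6, 148.7]), 0.95)] []
[(array([396.3, 134.1]), 0.68)] [(array([369.9, 203.8]), 0.66), (array([452.8, 259. ]), 0.61)]
[0.0, 0.0, 0.1, 0.0, -0.0, 9.9] | dist cm 9.9 ang 0.1
[0.0, 0.0, 0.0, 0.0, 0.0, 2.5] | dist cm 2.5 ang 0.0
```

Call:
move_arm(plan=[[0,0,0,0,0,3,-1],[0,0,0,0,0,6,-1],[0,0,0,0,0,8.5,-1],[0,0,0,0,0,10.5,-1],[0,0,0,0,0,10.5,-1]])

```text
time_s: 39.25
position: [0.5011, -0.1849, 0.0517]
tool_rot: [[0.996, 0.088, -0.005], [0.088, -0.996, 0.002], [-0.004, -0.002, -1.0]]
ft_force: [-0.4, -0.1, -1.4]
grip_width: 0.0169
gripper_force: 98.9
```

Call:
move_arm(plan=[[0,0,0,0,0,0.6,-1],[0,0,0,0,0,1.2,-1],[0,0,0,0,0,1.6,-1],[0,0,0,0,0,1.7,-1],[0,0,0,0,0,1.7,-1]])

```text
time_s: 39.75
position: [0.5023, -0.1858, 0.0369]
tool_rot: [[0.996, 0.088, -0.0], [0.088, -0.996, -0.001], [-0.0, 0.001, -1.0]]
ft_force: [0.2, 0.2, -1.7]
grip_width: 0.0164
gripper_force: 98.9
```

```bash
python3 st.py
```

```text
39.75 [ 0.5023 -0.1858  0.0369] 5.029233359461355 [ 0.2333  0.2288 -1.7119] [-0.0199 -0.0041  0.0068] 0.01636043880266909 98.87203931808472
```

Call:
move_arm(plan=[[0,0,0,0,0,0.05,-1],[0,0,0,0,0,0.1,-1],[0,0,0,0,0,0.15,-1],[0,0,0,0,0,0.15,-1]])

```text
time_s: 40.15
position: [0.5028, -0.1858, 0.0362]
tool_rot: [[0.996, 0.088, 0.001], [0.088, -0.996, -0.002], [0.001, 0.002, -1.0]]
ft_force: [-0.2, 3.0, 7.2]
grip_width: 0.0166
gripper_force: 100.0
```

```bash
python3 st.py
```

```text
40.15 [ 0.5028 -0.1858  0.0362] 5.032600138157934 [-0.1517  3.0048  7.2104] [ 0.3485  0.1048 -0.0298] 0.01662858382361843 100.0042998790741
```

Call:
move_arm(plan=[[0,0,0,0,0,0,-0.3],[0,0,0,0,0,0,0.1],[0,0,0,0,0,0,0.3],[0,0,0,0,0,0,0.3],[0,0,0,0,0,0,0.3]])

```text
time_s: 40.65
position: [0.5022, -0.1858, 0.0352]
tool_rot: [[0.996, 0.088, -0.001], [0.088, -0.996, -0.001], [-0.001, 0.001, -1.0]]
ft_force: [-0.2, -0.2, 0.0]
grip_width: 0.0552
gripper_force: 0.0
```

Call:
move_arm(plan=[[0,0,0,0,0,-1,0.3],[0,0,0,0,0,-3,0.3],[0,0,0,0,0,-6,0.3],[0,0,0,0,0,-10,0.3],[0,0,0,0,0,-14,0.3]])

```text
time_s: 41.15
position: [0.502, -0.1854, 0.1774]
tool_rot: [[0.996, 0.088, -0.0], [0.088, -0.996, -0.001], [-0.001, 0.001, -1.0]]
ft_force: [0.8, -0.0, 0.0]
grip_width: 0.0559
gripper_force: 0.0
```

Call:
move_arm(plan=[[0,0,0,-2.5,0,-2.5,-1],[0,0,5,-2.5,0,-2.5,-1],[0,0,5,-2.5,0,-2.5,-1],[0,0,5,-2.5,0,-2.5,-1]])

```text
time_s: 41.55
position: [0.4773, -0.1877, 0.2003]
tool_rot: [[1.0, 0.003, -0.001], [0.003, -1.0, -0.001], [-0.001, 0.001, -1.0]]
ft_force: [0.8, 0.2, 0.4]
grip_width: 0.0002
gripper_force: 0.0
```

```bash
python3 sty.py s3; python3 sfit.py s3 .066 250 400 60 225
```

```text
41.55 [ 0.4773 -0.1877  0.2003] [-34.7  18.5  81.1  -0.1  80.4  55.2]
wrist stylus_grip [([519.2, 73.9], 0.67, array([ 0.5964, -0.3923])), ([313.7, 165.6], 0.66, array([ 0.5008, -0.1803]))]
wrist stylus [([320.6, 133.7], 0.93, array([ 0.5337, -0.188 ]))]
wrist lid_bar []
top stylus_grip []
top stylus [([376.7, 197.0], 0.49, array([ 0.5466, -0.1949]))]
top lid_bar [([389.9, 149.9], 0.98, array([ 0.6481, -0.1866]))]
scene stylus_grip [([368.0, 230.1], 0.69, array([ 0.5142, -0.191 ]))]
scene stylus [([368.5, 233.8], 0.8, array([ 0.5416, -0.1807]))]
scene lid_bar [([396.6, 133.0], 0.85, array([ 0.6604, -0.1715]))]
n 1731 len 0.096978993402144 wid 0.022653099701063696 yaw deg 4.786491738318362
front end [ 0.5543 -0.1807] centre [ 0.506  -0.1848] grip(x-35) [ 0.501  -0.1852] pin [ 0.5359 -0.1823]
```

```bash
python3 - <<'E'
from h import *
plan(([.50,-.187,.33],down(0,20)),([.58,-.187,.375],down(0,35)),([.648,-.187,.365],down(0,35)),([.690,-.187,.300],down(0,35)))
d=np.array([.5736,-.8192]);m=np.array([-.8192,-.5736]);w=[]
for th in(1.75,1.55,1.35,1.15,.95,.75,.55):
    b=np.array([.607-.232*np.cos(th),.075+.232*np.sin(th)])+.025*d-.008*m;w.append((np.array([b[0],-.187,b[1]]),down(0,35)));print(th,b)
plan(*w,start=(np.array([.690,-.187,.3]),down(0,35)))
E
```

```text
[0.0, 20.0, 0.0, 2.3, -0.1, -13.0] | dist cm 13.2 ang 20.0
[0.0, 15.0, 0.0, 9.1, 0.0, -1.5] | dist cm 9.2 ang 15.0
[0.0, 0.0, 0.0, 5.0, 0.0, 4.7] | dist cm 6.9 ang 0.0
[0.0, 0.0, 0.0, -0.3, 0.0, 7.7] | dist cm 7.7 ang 0.0
1.75 [0.66924668 0.28739354]
1.55 [0.6230692  0.29105863]
1.35 [0.57708405 0.28547662]
1.15 [0.53312451 0.27087003]
0.95 [0.49294312 0.2478212 ]
0.75 [0.45814178 0.21724899]
0.55 [0.43010791 0.18037224]
[0.0, 0.0, 0.0, -2.4, 0.0, -0.2] | dist cm 2.4 ang 0.0
[0.0, 0.0, 0.0, -3.6, 0.0, -2.9] | dist cm 4.6 ang 0.0
[0.0, 0.0, 0.0, -4.1, 0.0, -2.2] | dist cm 4.6 ang 0.0
[0.0, 0.0, 0.0, -4.4, 0.0, -1.3] | dist cm 4.6 ang 0.0
[0.0, 0.0, 0.0, -4.6, 0.0, -0.4] | dist cm 4.6 ang 0.0
[0.0, 0.0, 0.0, -4.6, 0.0, 0.5] | dist cm 4.6 ang 0.0
[0.0, 0.0, 0.0, -4.4, 0.0, 1.4] | dist cm 4.6 ang 0.0
```

Call:
move_arm(plan=[[0,20,0,2.3,-0.1,-13,-1],[0,20,0,2.3,-0.1,-13,-1],[0,20,0,2.3,-0.1,-13,-1],[0,20,0,2.3,-0.1,-13,-1],[0,20,0,2.3,-0.1,-13,-1]])

```text
time_s: 42.65
position: [0.5002, -0.1867, 0.3302]
tool_rot: [[0.94, 0.0, 0.341], [0.001, -1.0, -0.001], [0.341, 0.001, -0.94]]
ft_force: [0.2, 0.1, -0.9]
grip_width: -0.0001
gripper_force: 0.0
```

Call:
move_arm(plan=[[0,15,0,9.1,0,-1.5,-1],[0,15,0,9.1,0,-1.5,-1],[0,15,0,9.1,0,-1.5,-1],[0,15,0,9.1,0,-1.5,-1],[0,15,0,9.1,0,-1.5,-1]])

```text
time_s: 43.15
position: [0.5802, -0.1864, 0.3739]
tool_rot: [[0.822, 0.001, 0.57], [0.0, -1.0, 0.001], [0.57, -0.0, -0.822]]
ft_force: [-0.9, -0.3, 0.1]
grip_width: 0.0003
gripper_force: 0.0
```

```bash
python3 - <<'E'
from h import *
import pickle
np.set_printoptions(precision=4,suppress=True)
for i in range(3): p=env.get_image('wrist')
save(p,'l1.png');s=env.observe();print(s['time_s'],s['position'],np.round(s['q'],1),np.array(s['tool_rot'])[:,2])
t=env.get_image('top')
a=[(d['pixel'],d['conf']) for d in env.tip_of('lid_bar',p)[:2]];b=[(d['pixel'],d['conf']) for d in env.tip_of('lid_bar',t)[:2]];print(a,b,proj(p,[.648,-.187,.303]))
if a and b: print(tri([(p,a[0][0]),(t,b[0][0])]))
plan(([.648,-.187,.365],down(0,35)))
E
```

```text
43.3 [ 0.5805 -0.1865  0.3749] [-38.7   9.   73.6  22.3  70.3  48.8] [ 0.572  -0.0001 -0.8203]
[([320.2, 177.5], 0.84)] [([387.6, 149.3], 0.63)] [[320.9615 182.9455]]
(array([ 0.6511, -0.1835,  0.3041]), [np.float64(3.3601344630594387), np.float64(3.3601344630593735)])
[0.0, 0.1, 0.0, 4.9, 0.0, 4.7] | dist cm 6.8 ang 0.1
```

Call:
move_arm(plan=[[0,0,0,5.2,0,4.5,-1],[0,0,0,5.2,0,4.5,-1],[0,0,0,5.2,0,4.5,-1],[0,0,0,5.2,0,4.5,-1]])

```text
time_s: 43.85
position: [0.649, -0.1864, 0.3681]
tool_rot: [[0.82, 0.001, 0.573], [0.001, -1.0, 0.0], [0.573, 0.001, -0.82]]
ft_force: [-0.7, -0.3, -0.2]
grip_width: 0.0
gripper_force: 0.0
```

Call:
move_arm(plan=[[0,0,0,-0.3,0,3,-1],[0,0,0,-0.3,0,6,-1],[0,0,0,-0.3,0,7.7,-1],[0,0,0,-0.3,0,7.7,-1]])

```text
time_s: 44.25
position: [0.6906, -0.1865, 0.3015]
tool_rot: [[0.821, 0.001, 0.571], [-0.0, -1.0, 0.001], [0.571, -0.001, -0.821]]
ft_force: [-0.4, 0.5, 0.1]
grip_width: -0.0001
gripper_force: 0.0
```

```bash
python3 st.py; python3 -c "
from h import *
p=env.get_image('wrist');print([(d['pixel'],d['conf']) for d in env.tip_of('lid_bar',p)[:2]],proj(p,[.651,-.185,.304]))
t=env.get_image('top');print([(d['pixel'],d['conf']) for d in env.tip_of('lid_bar',t)[:2]])"
```

```text
44.25 [ 0.6906 -0.1865  0.3015] -0.0022643238130286786 [-0.3958  0.4925  0.1286] [ 0.0632  0.2785 -0.0131] -0.00013427052150963815 0.0
[([320.3, 300.0], 0.86)] [[318.18881244 303.77286787]]
[([390.3, 148.0], 0.7)]
```

Call:
move_arm(plan=[[0,0,0,-1.2,0,-0.1,-1],[0,0,0,-2.4,0,-0.2,-1],[0,0,0,-3.6,0,-1.2,-1],[0,0,0,-4.8,0,-2.2,-1],[0,0,0,-6,0,-3.1,-1]])

```text
time_s: 44.95
position: [0.6249, -0.1887, 0.2999]
tool_rot: [[0.814, -0.002, 0.581], [0.003, -1.0, -0.007], [0.581, 0.008, -0.814]]
ft_force: [3.3, -6.6, 7.3]
grip_width: 0.0002
gripper_force: 4.0
```

Call:
move_arm(plan=[[0,0,0,-1.4,0,-0.7,-1],[0,0,0,-2.7,0,-1.5,-1],[0,0,0,-4.1,0,-2.2,-1],[0,0,0,-6.3,0,-2.9,-1],[0,0,0,-8.5,0,-3.5,-1]])

```text
time_s: 45.45
position: [0.5366, -0.1924, 0.2835]
tool_rot: [[0.809, -0.006, 0.587], [0.006, -1.0, -0.018], [0.587, 0.019, -0.809]]
ft_force: [-4.0, -20.7, 23.3]
grip_width: -0.0
gripper_force: 11.7
```

```bash
python3 st.py; python3 -c "
from h import *
t=env.get_image('top');print([(d['pixel'],d['conf']) for d in env.tip_of('lid_bar',t)[:2]])
for th in(1.75,1.4,1.15,.9): print(th,proj(t,[.607-.232*np.cos(th),-.19,.075+.232*np.sin(th)]))"
```

```text
45.45 [ 0.5366 -0.1924  0.2835] 0.45835649883387464 [ -4.0475 -20.6961  23.3061] [-3.0303 -1.2717 -1.9738] -3.2971306174495737e-05 11.651880294084549
[([391.4, 199.2], 0.89)]
1.75 [[391.2701401  149.81895142]]
1.4 [[390.99026829 181.88986387]]
1.15 [[389.59431973 204.36251635]]
0.9 [[387.39422838 223.89946381]]
```

Call:
move_arm(plan=[[0,0,0,0,0.7,-0.4,-1],[0,0,0,0,0.7,-0.8,-1],[0,0,0,0,0.7,-0.8,-1]])

```text
time_s: 45.85
position: [0.5294, -0.1937, 0.2822]
tool_rot: [[0.819, 0.0, 0.574], [0.001, -1.0, -0.002], [0.574, 0.002, -0.819]]
ft_force: [-0.2, -0.5, -0.2]
grip_width: 0.0
gripper_force: 0.0
```

```bash
python3 st.py; python3 -c "
from h import *
np.set_printoptions(precision=4,suppress=True)
t=env.get_image('top');p=env.get_image('wrist');sc=env.get_image('scene')
a=env.tip_of('lid_bar',t);b=env.tip_of('lid_bar',p);c=env.tip_of('lid_bar',sc)
print([(d['pixel'],d['conf']) for d in a[:2]],[(d['pixel'],d['conf']) for d in b[:2]],[(d['pixel'],d['conf']) for d in c[:2]])
o=[(q,r[0]['pixel']) for q,r in((t,a),(p,b),(sc,c)) if r]
print(tri(o));s=env.observe();print('tcp px',proj(p,s['position']));save(p,'l2.png')
for th in(1.3,1.2,1.1): print(th,proj(p,[.607-.232*np.cos(th),-.197,.075+.232*np.sin(th)]))"
```

```text
45.85 [ 0.5294 -0.1937  0.2822] 0.08475798306852327 [-0.2244 -0.5054 -0.178 ] [-0.0253  0.3307 -0.0328] 5.800166177685485e-06 0.0
[([391.1, 184.9], 0.88)] [([319.3, 155.1], 0.73)] [([389.9, 145.7], 0.56)]
(array([ 0.5628, -0.1928,  0.3288]), [np.float64(8.20172143027386), np.float64(1.2119530010680835), np.float64(7.713553864815619)])
tcp px [[320.5753 237.9941]]
1.3 [[326.684  207.4683]]
1.2 [[326.6359 245.8912]]
1.1 [[326.4939 283.0204]]
```

```bash
cat > close.py <<'E'
from h import *
H=np.array([.607,-.190,.075]);ps=np.radians(4);ex=np.array([np.cos(ps),np.sin(ps),0]);ez=np.array([0,0,1.]);R=down(4,35)
d=np.array([.5736,-.8192]);m=np.array([-.8192,-.5736])
def P(th,ins,off):
    b=.232*np.array([-np.cos(th),np.sin(th)])+ins*d-off*m
    return H+ex*b[0]+ez*b[1],R
if __name__=='__main__':
    up=(np.array([.58,-.19,.375]),R);w=[up,P(1.75,-.045,.034),P(1.75,.038,.032),P(1.75,.038,.012)]
    for x in w: print(np.round(x[0],4))
    plan(*w);print('--')
    th=np.arange(1.75,.5,-.1);plan(*[P(t,.038,.009) for t in th],start=P(1.75,.038,.012))
E
python3 close.py
```

```text
[ 0.58  -0.19   0.375]
[ 0.6503 -0.187   0.3597]
[ 0.6961 -0.1838  0.2905]
[ 0.6798 -0.1849  0.279 ]
[2.3, 0.1, -3.2, 9.5, -0.3, -4.8] | dist cm 10.7 ang 3.9
[0.0, 0.0, 0.0, 4.9, 0.2, 5.3] | dist cm 7.2 ang 0.0
[0.0, 0.0, 0.0, -0.2, -0.0, 8.3] | dist cm 8.3 ang 0.0
[0.0, 0.0, 0.0, -2.0, 0.0, -0.0] | dist cm 2.0 ang 0.0
--
[0.0, 0.0, 0.0, -0.3, -0.0, -0.0] | dist cm 0.3 ang 0.0
[0.0, 0.0, 0.0, -1.7, -0.0, -1.6] | dist cm 2.3 ang 0.0
[0.0, 0.0, 0.0, -1.9, -0.0, -1.4] | dist cm 2.3 ang 0.0
[0.0, 0.0, 0.0, -2.0, -0.0, -1.2] | dist cm 2.3 ang 0.0
[0.0, 0.0, 0.0, -2.1, -0.0, -1.0] | dist cm 2.3 ang 0.0
[0.0, 0.0, 0.0, -2.2, 0.0, -0.8] | dist cm 2.3 ang 0.0
[0.0, 0.0, 0.0, -2.3, 0.0, -0.6] | dist cm 2.3 ang 0.0
[0.0, 0.0, 0.0, -2.3, -0.0, -0.3] | dist cm 2.3 ang 0.0
[0.0, 0.0, 0.0, -2.3, -0.0, -0.1] | dist cm 2.3 ang 0.0
[0.0, 0.0, 0.0, -2.3, 0.0, 0.1] | dist cm 2.3 ang 0.0
[0.0, 0.0, 0.0, -2.3, 0.0, 0.4] | dist cm 2.3 ang 0.0
[0.0, 0.0, 0.0, -2.2, 0.0, 0.6] | dist cm 2.3 ang 0.0
[0.0, 0.0, 0.0, -2.2, 0.0, 0.8] | dist cm 2.3 ang 0.0
```

Call:
move_arm(plan=[[2.3,0,-3.2,5,-0.3,-4.8,-1],[2.3,0,-3.2,9.5,-0.3,-4.8,-1],[2.3,0,-3.2,9.5,-0.3,-4.8,-1],[2.3,0,-3.2,9.5,-0.3,-4.8,-1],[2.3,0,-3.2,9.5,-0.3,-4.8,-1]])

```text
time_s: 46.65
position: [0.5797, -0.1902, 0.3736]
tool_rot: [[0.818, 0.07, 0.57], [0.056, -0.998, 0.041], [0.572, -0.001, -0.82]]
ft_force: [-0.5, 0.2, -1.3]
grip_width: -0.0004
gripper_force: 0.0
```

Call:
move_arm(plan=[[0,0,0,3,0.1,2.5,-1],[0,0,0,4.9,0.2,5,-1],[0,0,0,4.9,0.2,5,-1],[0,0,0,4.9,0.2,5,-1]])

```text
time_s: 47.05
position: [0.6483, -0.1876, 0.3604]
tool_rot: [[0.819, 0.07, 0.57], [0.056, -0.998, 0.041], [0.571, -0.002, -0.821]]
ft_force: [-0.3, 0.3, -0.4]
grip_width: 0.0001
gripper_force: 0.0
```

```bash
python3 st.py; python3 -c "
from close import *
np.set_printoptions(precision=4,suppress=True)
t=env.get_image('top');p=env.get_image('wrist')
a=env.tip_of('lid_bar',t);b=env.tip_of('lid_bar',p)
print([(d['pixel'],d['conf']) for d in a[:2]],[(d['pixel'],d['conf']) for d in b[:2]])
if a and b: print(tri([(t,a[0]['pixel']),(p,b[0]['pixel'])]))
print(proj(p,[.651,-.187,.304]))
plan(P(1.75,.038,.032))"
```

```text
47.05 [ 0.6483 -0.1876  0.3604] 3.918322371462545 [-0.2809  0.2593 -0.3923] [ 0.0006  0.2336 -0.0452] 8.675228028302845e-05 0.0
[([387.0, 147.4], 0.65)] []
[[319.7744 247.6039]]
[0.1, -0.0, -0.0, -0.2, -0.1, 8.7] | dist cm 8.7 ang 0.1
```

Call:
move_arm(plan=[[0,0,0,0,0,3,-1],[0,0,0,0,0,6,-1],[0,0,0,0,0,8.7,-1],[0,0,0,0,0,8.7,-1]])

```text
time_s: 47.65
position: [0.6982, -0.1839, 0.287]
tool_rot: [[0.82, 0.069, 0.568], [0.055, -0.998, 0.042], [0.569, -0.003, -0.822]]
ft_force: [-0.1, 1.0, -0.2]
grip_width: 0.0
gripper_force: 0.0
```

Call:
move_arm(plan=[[0,0,0,-1.2,0,0,-1],[0,0,0,-2.3,0,0,-1],[0,0,0,-3.1,0,-0.7,-1],[0,0,0,-4,0,-1.4,-1],[0,0,0,-4.9,0,-2,-1]])

```text
time_s: 48.15
position: [0.6489, -0.1892, 0.2874]
tool_rot: [[0.809, 0.068, 0.584], [0.059, -0.998, 0.033], [0.585, 0.008, -0.811]]
ft_force: [4.7, -0.1, 14.6]
grip_width: 0.0002
gripper_force: 5.9
```

```bash
cat > ck.py <<'E'
from close import *
np.set_printoptions(precision=4,suppress=True)
s=env.observe();T=np.array(s['position'])-H;f=np.array(s['ft_force']);q=np.array([T@ex,T[2]]);F=np.array([f@ex,f[2]])
print(s['time_s'],s['position'],'f',f,'N %.1f along d %.1f'%(-F@m,F@d))
t=env.get_image('top');r=env.tip_of('lid_bar',t)
if r:
    tt=np.arange(0,1.76,.01);u=np.array([proj(t,H-ex*.232*np.cos(x)+ez*.232*np.sin(x))[0,1] for x in tt]);th=tt[np.argmin(abs(u-r[0]['pixel'][1]))]
    b=.232*np.array([-np.cos(th),np.sin(th)]);print('theta',th,'ins',(q-b)@d,'off',-(q-b)@m,r[0]['conf'])
E
python3 ck.py
```

```text
48.15 [ 0.6489 -0.1892  0.2874] f [ 4.7462 -0.0837 14.5627] N 12.2 along d -9.2
```

Call:
move_arm(plan=[[0,0,0,-0.6,0,-1.0,-1],[0,0,0,-1.4,0,-1.7,-1],[0,0,0,-2.2,0,-2.4,-1],[0,0,0,-3.0,0,-3.0,-1],[0,0,0,-3.9,0,-3.5,-1]])

```text
time_s: 48.75
position: [0.5942, -0.1916, 0.2853]
tool_rot: [[0.818, 0.069, 0.572], [0.057, -0.998, 0.04], [0.573, -0.0, -0.819]]
ft_force: [2.5, -1.1, 1.6]
grip_width: 0.0003
gripper_force: 1.0
```

```bash
python3 ck.py
```

```text
48.75 [ 0.5942 -0.1916  0.2853] f [ 2.5095 -1.138   1.5918] N 2.9 along d 0.1
theta 1.37 ins 0.03307608829918529 off 0.01759774220495367 0.61
```

Call:
move_arm(plan=[[0,0,0,-1,0,-0.6,-1],[0,0,0,-2.1,0,-1.1,-1],[0,0,0,-3.2,0,-1.6,-1],[0,0,0,-4.3,0,-2,-1],[0,0,0,-5.4,0,-2.3,-1]])

```text
time_s: 49.35
position: [0.5368, -0.1955, 0.273]
tool_rot: [[0.817, 0.069, 0.572], [0.057, -0.998, 0.04], [0.573, -0.0, -0.819]]
ft_force: [3.1, -1.5, -0.5]
grip_width: 0.0
gripper_force: 0.7
```

```bash
python3 ck.py
```

```text
49.35 [ 0.5368 -0.1955  0.273 ] f [ 3.1327 -1.4799 -0.5059] N 2.2 along d 2.1
theta 1.1500000000000001 ins 0.02526682939561069 off 0.012095357819369308 0.57
```

Call:
move_arm(plan=[[0,0,0,-1.2,0,-0.2,-1],[0,0,0,-2.3,0,-0.3,-1],[0,0,0,-3.5,0,-0.4,-1],[0,0,0,-4.6,0,-0.4,-1],[0,0,0,-5.8,0,-0.3,-1]])

```text
time_s: 49.95
position: [0.4883, -0.1991, 0.2423]
tool_rot: [[0.817, 0.069, 0.572], [0.057, -0.998, 0.039], [0.573, 0.0, -0.819]]
ft_force: [0.3, -0.6, 1.5]
grip_width: -0.0002
gripper_force: 0.5
```

```bash
python3 ck.py
```

```text
49.95 [ 0.4883 -0.1991  0.2423] f [ 0.2671 -0.5903  1.5397] N 1.1 along d -1.1
theta 0.89 ins 0.026090419675572133 off 0.014684977673600125 0.65
```

Call:
move_arm(plan=[[0,0,0,-1,0,0,-1],[0,0,0,-2,0,0.1,-1],[0,0,0,-3,0,0.3,-1],[0,0,0,-3.9,0,0.5,-1],[0,0,0,-4.6,0,0.6,-1]])

```text
time_s: 50.55
position: [0.4545, -0.2013, 0.211]
tool_rot: [[0.818, 0.069, 0.572], [0.057, -0.998, 0.04], [0.573, -0.0, -0.819]]
ft_force: [-0.0, 0.5, 0.1]
grip_width: 0.0
gripper_force: 0.3
```

Call:
move_arm(plan=[[0,0,0,-1,0,0.3,-1],[0,0,0,-2,0,0.7,-1],[0,0,0,-3,0,1.1,-1],[0,0,0,-4,0,1.5,-1],[0,0,0,-4.5,0,1.7,-1]])

```text
time_s: 51.05
position: [0.4272, -0.2031, 0.171]
tool_rot: [[0.818, 0.069, 0.571], [0.056, -0.998, 0.04], [0.573, -0.001, -0.82]]
ft_force: [0.0, 0.3, 0.5]
grip_width: 0.0001
gripper_force: 0.0
```

```bash
python3 ck.py
```

```text
51.05 [ 0.4272 -0.2031  0.171 ] f [0.0383 0.3377 0.535 ] N 0.4 along d -0.4
theta 0.51 ins 0.026915631755165932 off 0.008305493389372379 0.66
```

Call:
move_arm(plan=[[0,0,0,0.5,0,-2,-1],[0,0,0,1,0,-5,-1],[0,0,0,1,0,-9,-1],[0,0,0,1,0,-9,-1],[0,0,0,1,0,-9,-1]])

```text
time_s: 51.65
position: [0.3843, -0.2065, 0.2516]
tool_rot: [[0.817, 0.068, 0.572], [0.057, -0.998, 0.038], [0.574, 0.002, -0.819]]
ft_force: [-0.2, -0.5, -0.5]
grip_width: -0.0001
gripper_force: 0.0
```

```bash
python3 ck.py; python3 -c "
from close import *
p=env.get_image('wrist');sc=env.get_image('scene')
for q in(p,sc): print([(np.round(d['pixel'],1),round(d['conf'],2),atz(q,d['pixel'],.081).round(4)) for d in env.tip_of('lid_bar',q)[:2]])
print(proj(p,[.374,-.208,.081]),proj(sc,[.374,-.208,.081]))"
```

```text
51.65 [ 0.3843 -0.2065  0.2516] f [-0.1502 -0.4851 -0.5146] N -0.4 along d 0.3
theta 0.24 ins -0.09833554535940153 off 0.07133928564456146 0.62
[]
[(array([347.2, 245.2]), 0.9, array([ 0.409 , -0.1853,  0.081 ]))]
[[321.61455306 273.42988274]] [[347.30136317 256.89928331]]
```

Still falling (about 0.2 rad). Wait and check again.

Call:
move_arm(plan=[[0,0,0,-2,0,-3,-1],[0,0,0,-2,0,-3,-1],[0,0,0,-2,0,-3,-1],[0,0,0,-2,0,-3,-1],[0,0,0,-2,0,-3,-1]])

```text
time_s: 52.45
position: [0.3512, -0.2081, 0.2637]
tool_rot: [[0.817, 0.07, 0.572], [0.057, -0.998, 0.041], [0.573, -0.001, -0.819]]
ft_force: [-0.2, 0.5, -0.7]
grip_width: 0.0001
gripper_force: 0.0
```

Call:
move_arm(plan=[[0,0,0,0,0,0,-1],[0,0,0,0,0,0,-1],[0,0,0,0,0,0,-1],[0,0,0,0,0,0,-1],[0,0,0,0,0,0,-1]])

```text
time_s: 52.95
position: [0.3508, -0.2085, 0.2641]
tool_rot: [[0.817, 0.069, 0.572], [0.057, -0.998, 0.04], [0.573, -0.0, -0.819]]
ft_force: [0.2, 0.5, -0.6]
grip_width: -0.0001
gripper_force: 0.0
```

```bash
python3 ck.py; python3 -c "
from close import *
np.set_printoptions(precision=4,suppress=True)
p=env.get_image('wrist');sc=env.get_image('scene');t=env.get_image('top')
for q in(p,sc,t): print([(np.round(d['pixel'],1),round(d['conf'],2),atz(q,d['pixel'],.081).round(4)) for d in env.tip_of('lid_bar',q)[:2]])
for n,z in(('tin',0),('green_bar',0),('bracket_a',0)): print(n,[(atz(t,d['pixel'],z)[:2],round(d['conf'],2)) for d in env.tip_of(n,t)[:3]])"
```

```text
52.95 [ 0.3508 -0.2085  0.2641] f [ 0.2479  0.4793 -0.6285] N -0.1 along d 0.7
theta 0.27 ins -0.1232855208115326 off 0.04567037444977816 0.57
[]
[(array([348.5, 255.8]), 0.72, array([ 0.3791, -0.2085,  0.081 ]))]
[(array([381.6, 253.8]), 0.82, array([ 0.3717, -0.2026,  0.081 ]))]
tin [(array([0.6687, 0.1658]), 0.79), (array([0.5301, 0.1919]), 0.37)]
green_bar [(array([ 0.6076, -0.4307]), 0.73)]
bracket_a [(array([0.5254, 0.1982]), 0.76), (array([0.5735, 0.0312]), 0.72), (array([0.5456, 0.3702]), 0.66)]
```

```bash
python3 -c "
from rig import env
print(env.close_job())"
```

```text
the job is handed in; nothing more can be done
None
```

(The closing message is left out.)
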